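Load the bearing stack into the sloping fixture and clamp it

TASK

Build the bearing stack in the sloping fixture pocket on the bench: first seat the blue housing squarely on the pocket floor, then lay the brass spacer flat on it, then the steel disc flat and centred on top. With all three in, push the red sprung clamp arm over until it snaps down on the disc, and leave the other things on the bench where they are.

Things in the scene. Friction and masses are not known exactly. Their poses are not given: they have to be found in the camera images.
- pocket: Sloping aluminium pocket, 48 x 48 mm inside, 52 mm deep. Origin: middle of its floor, 45 mm above the bench. z points out of the mouth, leaning 28 degrees from vertical towards the fixture's front (-x, robot side); y is level. Closed at -x and +x by walls 9 mm thick, 66 mm long; at -y and +y corner lips leave slots 34 mm wide in x, full depth, open outwards, for the fingers.
- fixture: Dark steel base plate under the pocket, 150 x 190 mm, fixed to the bench. Origin on the bench straight below the pocket's origin; z up, front at -x. The pocket's 10 mm floor plate reaches from y = -55 to +115 mm and carries the clamp's red hinge cheeks (34 mm wide in x, y = 79 to 101 mm, up to 74 mm above the floor in the pocket's frame).
- housing: Bearing housing: blue square block 44 x 44 x 32 mm high with a steel ring and dark bore on both faces, about 250 g. Origin: centre of its underside; z up.
- housing_mid (a point): Centre of the blue housing block, 16 mm above its underside.
- spacer: Spacer: square brass plate 44 x 44 x 14 mm thick with a dark round hole in the middle, about 120 g. Origin: centre of its underside; z up.
- spacer_mid (a point): Centre of the brass spacer, 7 mm above its underside.
- disc: Cover disc: round plain steel disc, 44 mm diameter, 12 mm thick, with three small dark screw holes, about 100 g. Origin: centre of its underside; z up. In the pocket it reaches 6 mm above the walls on top of housing and spacer.
- disc_mid (a point): Centre of the steel disc, 6 mm above its underside.
- clamp (a joint): Angle (rad) of the red clamp arm: 1.85 = thrown open, standing up and leaning outwards on the pocket's +y side (its start); 0 = lying across the pocket, its rubber pad on top of the full stack (to -0.12 if nothing is there). An over-centre spring pulls it open above 1.0, shut below 1.0: 3 to 4 N at the tip pushes it over, then it falls shut by itself in about 1 s.
- clamp_tip (a point): Middle of the black grip at the free end of the red clamp arm, 100 mm from the hinge. The arm is 16 mm wide (along pocket x), 10 mm thick and 108 mm long (113 mm with the grip), and swings in the pocket's y-z plane at x = 0.
- clamp_hinge (a point): Hinge axis of the clamp arm, which runs along the pocket's x axis: at y = +90 mm, z = +66 mm, x = 0 in the pocket's frame.
- tape: Bystander: yellow ring of tape, 76 mm across, 25 mm high. Origin: centre of underside.
- spray: Bystander: standing can, green label, 54 mm across, 160 mm high. Origin: centre of underside.
- glue: Bystander: white bottle with red cap, 52 mm across, 130 mm high. Origin: centre of underside.
- jar: Bystander: glass jar with black lid, 66 mm across, 85 mm high. Origin: centre of underside.
- wrench: Bystander: steel wrench lying flat, 170 mm long along its x. Origin: about its middle, on the bench.
- driver: Bystander: screwdriver with orange handle lying flat, 190 mm long along its x. Origin: about its middle, on the bench.
Not all that is in view belongs to the job. Of the things that look like the spacer, the smallest one is meant.

How it is judged:
On the way, in this order (a step that is already met when the one before it is completed fails the run):
1. the blue housing sits squarely on the pocket floor, spacer and disc not yet in the pocket (z of housing_mid in the frame of pocket between 0.0135 and 0.0185 m and x of housing_mid in the frame of pocket between -0.004 and 0.004 m and y of housing_mid in the frame of pocket between -0.004 and 0.004 m and angle between the z axis of housing and the z axis of pocket, either way round below 0.07 rad and distance between each of spacer_mid, disc_mid and pocket above 0.08 m), for 0.2 s.
2. the brass spacer lies flat on the seated housing, disc not yet in the pocket (z of housing_mid in the frame of pocket between 0.0135 and 0.0185 m and x of housing_mid in the frame of pocket between -0.004 and 0.004 m and y of housing_mid in the frame of pocket between -0.004 and 0.004 m and angle between the z axis of each of housing, spacer and the z axis of pocket, either way round below 0.07 rad and z of spacer_mid in the frame of pocket between 0.0365 and 0.0415 m and x of spacer_mid in the frame of pocket between -0.004 and 0.004 m and y of spacer_mid in the frame of pocket between -0.004 and 0.004 m and distance between disc_mid and pocket above 0.08 m), for 0.2 s.
3. the steel disc lies flat and centred on the spacer, with the clamp still open (z of housing_mid in the frame of pocket between 0.0135 and 0.0185 m and x of housing_mid in the frame of pocket between -0.004 and 0.004 m and y of housing_mid in the frame of pocket between -0.004 and 0.004 m and angle between the z axis of each of housing, spacer, disc and the z axis of pocket, either way round below 0.07 rad and z of spacer_mid in the frame of pocket between 0.0365 and 0.0415 m and x of spacer_mid in the frame of pocket between -0.004 and 0.004 m and y of spacer_mid in the frame of pocket between -0.004 and 0.004 m and z of disc_mid in the frame of pocket between 0.0495 and 0.0545 m and x of disc_mid in the frame of pocket between -0.004 and 0.004 m and y of disc_mid in the frame of pocket between -0.004 and 0.004 m and value of joint clamp above 1 rad), for 0.2 s.
At the end, for the whole second after the job is handed in: Housing, spacer, disc stacked in that order in the pocket, at rest, each fully seated (height within 2.5 mm, under 4 degrees out of flat) and within 4 mm of the pocket axis along x and y; the clamp arm down on the disc (joint -0.06 to 0.08 rad) (z of housing_mid in the frame of pocket between 0.0135 and 0.0185 m and x of housing_mid in the frame of pocket between -0.004 and 0.004 m and y of housing_mid in the frame of pocket between -0.004 and 0.004 m and angle between the z axis of each of housing, spacer, disc and the z axis of pocket, either way round below 0.07 rad and z of spacer_mid in the frame of pocket between 0.0365 and 0.0415 m and x of spacer_mid in the frame of pocket between -0.004 and 0.004 m and y of spacer_mid in the frame of pocket between -0.004 and 0.004 m and z of disc_mid in the frame of pocket between 0.0495 and 0.0545 m and x of disc_mid in the frame of pocket between -0.004 and 0.004 m and y of disc_mid in the frame of pocket between -0.004 and 0.004 m and linear speed of each of housing, spacer, disc below 0.02 m/s and value of joint clamp between -0.06 and 0.08 rad); the robot touches nothing.
It fails at once if the tape, can, glue bottle, jar, wrench or screwdriver is moved more than 30 mm (distance of any of tape, spray, glue, jar, wrench, driver from where it was at the start of the episode above 0.03 m).
It also fails if it takes over 72 s, if anything falls off the work surface, if the arm or the gripper's body presses on something with over 40 N, if the wrist force passes 120 N, or if a joint passes its speed limit or range.

ROBOT

A 6-joint arm with a two-finger parallel gripper is mounted at the origin on the work surface. World frame = base frame: x ahead of the robot, y to its left, z up, the work surface at z = 0. Lengths are in m, angles in rad, forces in N, time in s.
With the tool pointing down it reaches from about 0.35 to 0.725 m from the base axis. Payload 4.3 kg.
Tool frame: the origin (TCP) lies on the front face of the gripper's body, between the roots of the fingers; the fingertips stand ahead of it and the grasp point (between the pads) lies 54 mm ahead of it (manip.tips_ahead is the z of the fingertips in the tool frame, in m); z points along the fingers, y is the line along which they close (so a half turn about z gives the same grasp; the last joint's range is limited). The gripper opens to 85 mm and grips with 20 to 120 N. Pads are 22 mm wide; open, the fingers measure 114 mm over their backs; the gripper's body (76 mm by 85 mm) begins 54 mm behind the grasp point. The pads swing forward as they close: fully open they stand 13 mm farther back than shut.
Start: joints at [1.028, 0.377, 0.081, 1.274, 0, 1.46], TCP at [0.241, 0.522, 0.304] pointing down, gripper open.
Joint ranges: [-2.72, 2.72], [-0.84, 1.66], [-1.02, 1.22], [-1.77, 2.12], [-1.37, 1.28], [-3.14, 3.14]. Speed limits (rad/s): [2.57, 2.57, 3.14, 3.14, 3.14, 3.14].

INTERFACE

Orientations are given as a unit quaternion [x, y, z, w].
In Python, from station import get_state, vision, job, manip gives the robot as it stands.
- The arm moves only by the shell command python3 -m pendant 'ROWS' [FORCE]. ROWS is JSON, one flat list of numbers, 5 for each row, row after row: the shift along the world's x, y, z in mm, then the turn about the world's z in rad, then the closure, from -1 (fully open) to 1 (shut). In form: [tx, ty, tz, roll, hand, tx, ty, tz, roll, hand, ...]. A call has 1 to 12 rows; each row shifts and turns the commanded pose from where the row before left it; what a row does not reach is not made up. A row lasts 1/10 s, in which the tool goes at most 50 mm and 8.59 degrees, less where a joint would pass 70% of its speed; a pose out of reach is approached as far as the arm can. A call with a gripper value outside its range is refused whole. The fingers move at their own pace and stop on an object; FORCE is the grip in N (left out, the last holds). Time passes only in rows, so rows that do not move let the fingers close. It gives the time, the measured TCP pose, the force, the opening and the grip force at its end, in the units of the state.
- get_state(): the state, without advancing time (a new reading comes with each control period).
- vision.capture(name): name is "side" or "top" or "wrist"; returns the picture (480x640x3 uint8, red, green, blue); there is no depth.
- vision.camera_params(name): a dict with "mtx" (3x3 intrinsics, pixels), "rvec" (rotation vector, rad) and "tvec" (3), from world to camera coordinates, as OpenCV has them. Camera axes: x right, y down, z forward; pixel columns grow to the right and rows downward; lengths in m; the calibration is good to about 2 mm. A picture is of the moment at which its call begins: read the wrist's pose just before it. camera_params takes no time and is no camera call; for the wrist camera it gives the pose at the moment of the call.
- job.job_done(): hands the job in; it is judged then, once.
The state is a dict: "clock": time; "joint_positions": joint angles; "dq": joint speeds; "effort": joint torques, N m; "eef_pos": TCP position; "orientation": TCP orientation; "force": force on the tool from outside, world axes, zero at the start; "wrist_torque": the same for the moment, N m; "width": finger opening in m; "grasp_force": force on a finger pad.
Only numpy, scipy, OpenCV 4.12 (cv2) and the standard library are available. Lean on these libraries where they do the work, as an engineer would, in place of code of your own. Each camera call takes 0.05 s, during which the arm holds its last target. There are 200 camera calls.

## Working session

There is one attempt and no reset: what is moved stays moved. The work goes in short steps, Python scripts to look and compute and a shell command to move; the robot and the scene stay as the last step left them, time stands still between calls to the robot, and variables do not carry over. Pictures are saved under pics/ and viewed, at most 10 in all, crops included, and the job is handed in when it is done.

```bash
mkdir -p pics; ls; python3 - <<'E'
from station import get_state, vision, manip
import cv2,numpy as np
print(get_state()); print([a for a in dir(manip) if a[0]!='_'], manip.tips_ahead)
ims=[]
for n in ["side","top","wrist"]:
    p=vision.camera_params(n); R=cv2.Rodrigues(np.array(p["rvec"]))[0]
    print(n,np.round(p["mtx"],1).tolist(),np.round(R,3).tolist(),(-R.T@np.array(p["tvec"]).ravel()).round(3))
    im=vision.capture(n); cv2.imwrite(f"pics/{n}0.png",im[:,:,::-1])
E
```

```text
pics
{'clock': 0.0, 'joint_positions': array([ 1.02772746e+00,  3.78089489e-01,  7.96334241e-02,  1.27439222e+00,
       -1.14523750e-05,  1.46048438e+00]), 'dq': array([ 0.0005994 ,  0.00037976, -0.00046325,  0.00045219, -0.00103721,
       -0.0017902 ]), 'effort': array([ 1.01957154e-03, -4.63598907e+01,  2.69880617e+01,  2.07988807e-02,
       -2.28367298e-04, -1.03688961e-05]), 'eef_pos': array([0.24088269, 0.52155818, 0.30294855]), 'orientation': array([ 2.14693828e-01,  9.76680863e-01, -9.73552298e-04, -3.23823894e-04]), 'force': array([0.44943205, 0.02921591, 0.45703184]), 'wrist_torque': array([ 0.02800649, -0.00943455, -0.02382416]), 'grasp_force': 0.0, 'width': 0.0853341436587362}
['MotionError', 'tips_ahead'] 0.0726
side [[496.2, 0.0, 323.3], [0.0, 496.2, 237.3], [0.0, 0.0, 1.0]] [[0.755, -0.655, -0.003], [-0.413, -0.474, -0.778], [0.508, 0.588, -0.629]] [ 0.076 -0.555  0.688]
top [[588.1, 0.0, 319.5], [0.0, 588.1, 237.8], [0.0, 0.0, 1.0]] [[-0.019, -1.0, -0.011], [-0.981, 0.02, -0.192], [0.192, 0.007, -0.981]] [ 0.337 -0.016  1.308]
wrist [[408.5, 0.0, 311.3], [0.0, 408.5, 238.8], [0.0, 0.0, 1.0]] [[0.42, 0.908, -0.001], [0.861, -0.398, 0.316], [0.286, -0.134, -0.949]] [0.166 0.557 0.373]
```

View pics/top0.png

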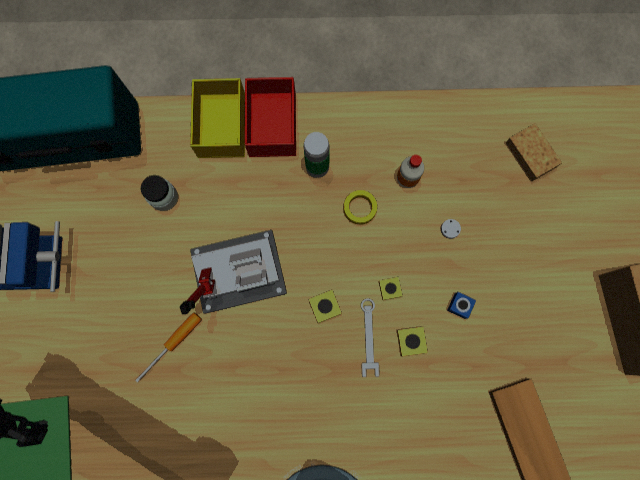

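View pics/side0.png

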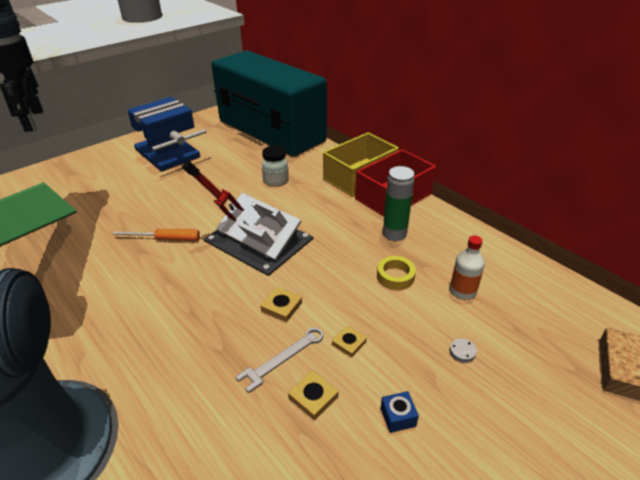

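The top view shows three brass squares with dark holes, at (325,306), (391,289) and (412,341). The one at (391,289) looks smallest, so I'll confirm its size and view an enlarged crop. Housing is at (462,305), disc at (451,229), and the fixture is around (238,272).

```bash
cat > h.py <<'E'
import cv2,numpy as np
from station import vision,get_state
def cam(n):
    p=vision.camera_params(n); R=cv2.Rodrigues(np.array(p["rvec"]))[0]; t=np.array(p["tvec"]).ravel()
    return np.array(p["mtx"]),R,t
def ray(c,uv,z):
    K,R,t=c; C=-R.T@t; d=R.T@np.linalg.inv(K)@np.array([uv[0],uv[1],1.]); s=(z-C[2])/d[2]; return C+s*d
def proj(c,P):
    K,R,t=c; q=(R@np.atleast_2d(P).T).T+t; q=q@K.T; return q[:,:2]/q[:,2:]
def tri(c1,u1,c2,u2):
    A=[];b=[]
    for c,u in((c1,u1),(c2,u2)):
        K,R,t=c; C=-R.T@t; d=R.T@np.linalg.inv(K)@np.array([u[0],u[1],1.]); d/=np.linalg.norm(d)
        M=np.eye(3)-np.outer(d,d); A.append(M); b.append(M@C)
    return np.linalg.lstsq(np.vstack(A),np.hstack(b),rcond=None)[0]
def quad(c,m,z):
    "outline of mask m cast on plane z: centre, size, yaw(deg)"
    k=max(cv2.findContours(m.astype(np.uint8),cv2.RETR_EXTERNAL,cv2.CHAIN_APPROX_NONE)[0],key=cv2.contourArea)[:,0]
    w=np.array([ray(c,p,z)[:2] for p in k]); r=cv2.minAreaRect((w*1000).astype(np.float32)); return np.round(r[0],1),np.round(r[1],1),round(r[2],1)
E
python3 - <<'E'
from h import *
im=cv2.imread("pics/top0.png"); sd=cv2.imread("pics/side0.png"); c=cam("top"); cs=cam("side")
hsv=cv2.cvtColor(im,cv2.COLOR_BGR2HSV); H,S,V=[hsv[...,i].astype(int) for i in range(3)]
def box(m,u,v,r=24):
    o=np.zeros_like(m); o[v-r:v+r,u-r:u+r]=m[v-r:v+r,u-r:u+r]; return o
print(hsv[289,383],hsv[300,391-20],hsv[305,452],hsv[229,445],hsv[229,470],hsv[300,300])
yel=(H>22)&(H<34)&(S>120)&(V>110)
for u,v in((325,306),(391,289),(412,341)): print("sp",(u,v),quad(c,box(yel,u,v),.014))
blu=(H>100)&(H<130)&(S>100)
print("hou",quad(c,box(blu,462,305),.032),quad(c,box(blu,462,305),.0))
m=box((S<60)&(V>90),451,229); print("disc",quad(c,m,.012))
def crop(i,u,v,r,s): return cv2.resize(i[v-r*3//4:v+r*3//4,u-r:u+r],None,fx=s,fy=s,interpolation=cv2.INTER_CUBIC)
a=crop(im,238,275,64,3);b=crop(sd,250,215,64,3);d=crop(im,380,315,64,3);e=crop(im,460,270,64,3)
cv2.imwrite("pics/c1.png",np.vstack([np.hstack([a,b]),np.hstack([d,e])]))
E
```

```text
[ 33 150 139] [ 99  13 135] [108 188 102] [106  19 144] [ 21 115 131] [ 22 117 133]
sp (325, 306) (array([438.2, -15.3]), array([55.6, 55.5]), 20.5)
sp (391, 289) (array([ 473.9, -161.1]), array([45.4, 43.1]), 9.5)
sp (412, 341) (array([ 358.1, -203.6]), array([58. , 56.2]), 6.6)
hou (array([ 432.2, -310. ]), array([46.8, 46.9]), 62.6) (array([ 434.6, -317.4]), array([48. , 48.1]), 62.6)
disc (array([ 606.6, -302.7]), array([40.3, 41.8]), 86.7)
```

View pics/c1.png

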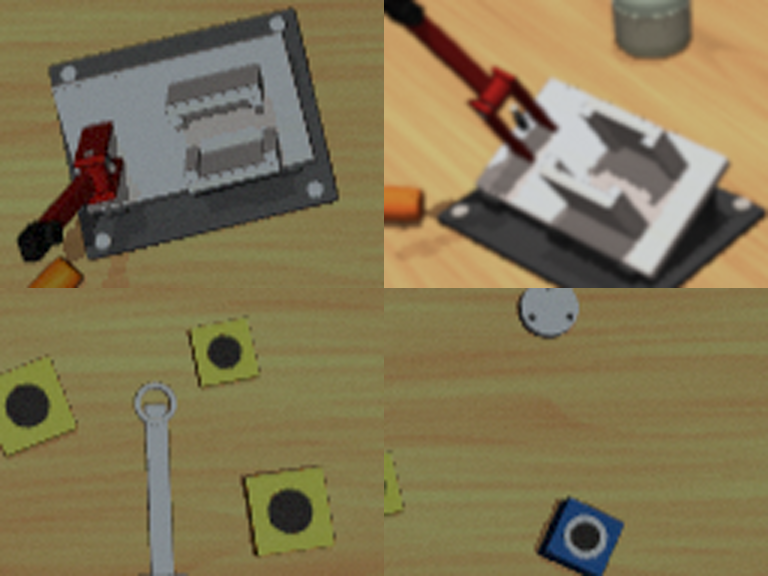

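Top crops confirm the smallest brass square, 44 mm, at (391,289). The other two are 56–58 mm decoys. Next I'll work out the fixture's rough position for a wrist look.

```bash
python3 - <<'E'
from h import *
c=cam("top")
S=[(68,73),(277,22),(315,188),(103,241)]
W=[ray(c,(174+u/3,227+v/3),.01)[:2] for u,v in S]
print(np.round(W,3),np.mean(W,0)); d=W[1]-W[0]; e=W[2]-W[3]
print(np.degrees([np.arctan2(-x[0],x[1])%np.pi for x in (-d,-e)]))
print("ring",ray(c,(463,305.3),.032))
E
```

```text
[[0.565 0.269]
 [0.601 0.113]
 [0.476 0.085]
 [0.44  0.241]] [0.52035561 0.17695554]
[12.83873253 12.96474424]
ring [ 0.43154684 -0.31364053  0.032     ]
```

```bash
python3 -m pendant '[22,-31,2,0.055,-1,22,-31,2,0.055,-1,22,-31,2,0.055,-1,22,-31,2,0.055,-1,22,-31,2,0.055,-1,22,-31,2,0.055,-1,22,-31,2,0.055,-1,22,-31,2,0.055,-1,22,-31,2,0.055,-1,22,-31,2,0.055,-1,22,-31,0,0.055,-1,17,-31,0,0.053,-1]'
python3 -m pendant '[0,0,0,0,-1,0,0,0,0,-1]'
python3 - <<'E'
from h import *
im=vision.capture("wrist"); c=cam("wrist"); np.savez("w1.npz",*c)
cv2.imwrite("pics/w1.png",im[:,:,::-1]); print(c)
E
```

```text
clock: 1.35
eef_pos: [0.5011, 0.1485, 0.3237]
orientation: [-0.113, 0.994, 0.0, -0.0]
force: [0.1, -0.4, -0.7]
width: 0.0852
grasp_force: 0.0
clock: 1.55
eef_pos: [0.5002, 0.1495, 0.3235]
orientation: [-0.111, 0.994, 0.0, -0.001]
force: [-0.0, 0.6, 0.1]
width: 0.0855
grasp_force: 0.0
(array([[408.49858958,   0.        , 311.30797765],
       [  0.        , 408.49858958, 238.84696767],
       [  0.        ,   0.        ,   1.        ]]), array([[-0.22233908,  0.97496818,  0.00154589],
       [ 0.92518552,  0.21048555,  0.31579675],
       [ 0.3075664 ,  0.07164419, -0.9488256 ]]), array([-0.03708631, -0.54064029,  0.23491367]))
```

View pics/w1.png

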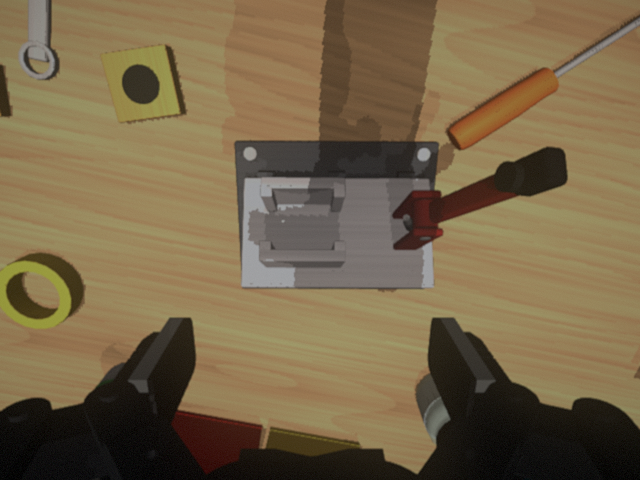

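The wrist view shows the fixture aligned with the picture, right = fixture +y and down = +x. The -x wall top is near rows 178–190 and the +x wall top near rows 241–262. I'll enlarge it for corner pixels.

```bash
python3 - <<'E'
import cv2
im=cv2.imread("pics/w1.png")[150:290,240:365]; cv2.imwrite("pics/w1c.png",cv2.convertScaleAbs(cv2.resize(im,None,fx=4.2,fy=4.2,interpolation=cv2.INTER_CUBIC),alpha=1.4))
E
```

```text
(no output)
```

View pics/w1c.png

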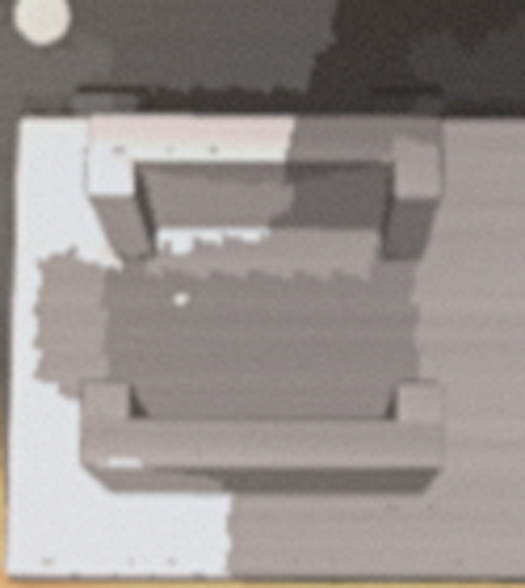

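```bash
cat >> h.py <<'E'
def pk(o,yaw):
    s,k=np.sin(np.radians(28)),np.cos(np.radians(28)); c,d=np.cos(yaw),np.sin(yaw)
    R=np.array([[c,-d,0],[d,c,0],[0,0,1]])@np.array([[k,0,-s],[0,1,0],[s,0,k]])
    return R,np.array([o[0],o[1],.045])
E
python3 - <<'E'
from h import *
from scipy.optimize import least_squares
f=np.load("w1.npz"); c=tuple(f[k] for k in f)
P=np.array([(33,-33,52),(33,33,52),(17,-33,52),(17,33,52),(-17,-33,52),(-17,33,52),(-33,-33,52),(-33,33,52)])/1000
q=np.array([(81,467),(443,467),(81,382),(443,382),(89,195),(441,197),(88,118),(443,118)])
u=(q+.5)/4.2-.5+[240,150]
def res(p):
    R,o=pk(p[:2],p[2]); return (proj(c,P@R.T+o)-u).ravel()
r=least_squares(res,[.52,.15,.225]); print(r.x,np.degrees(r.x[2])); print(np.round(r.fun.reshape(-1,2),1))
R,o=pk(r.x[:2],r.x[2])
# check on the top view: hinge + wall top corners projected
print(np.round((proj(cam("top"),P@R.T+o)-[174,227])*3))
for p in [(0,90,66),(0,117.6,162),(0,0,52)]: print(p,np.round(R@np.array(p)/1000+o,4), np.round(proj(cam("top"),R@np.array(p)/1000+o)), np.round(proj(cam("side"),R@np.array(p)/1000+o)))
E
```

```text
[0.52703525 0.15095411 0.21980394] 12.593837923479468
[[-0.5  0.2]
 [ 0.7  0.5]
 [-0.  -0.5]
 [ 0.5 -0.2]
 [-0.8  0.7]
 [ 0.5  0.6]
 [-0.1 -0.8]
 [-0.2 -0.4]]
[[253.  83.]
 [160. 105.]
 [259. 104.]
 [166. 127.]
 [271. 149.]
 [178. 171.]
 [276. 170.]
 [184. 192.]]
(0, 90, 66) [0.4772 0.232  0.1033] [[204. 286.]] [[222. 197.]]
(0, 117.6, 162) [0.4272 0.2491 0.188 ] [[185. 307.]] [[190. 167.]]
(0, 0, 52) [0.5032 0.1456 0.0909] [[247. 273.]] [[257. 216.]]
```

```bash
python3 -m pendant '[-6,-39,-5,-0.058,-1,-6,-39,-5,-0.058,-1,-6,-39,-5,-0.058,-1,-6,-39,-5,-0.058,-1,-6,-39,-5,-0.058,-1,-6,-39,-5,-0.058,-1,-6,-39,-5,-0.058,-1,-6,-39,-5,-0.058,-1,-6,-39,-5,-0.058,-1,-6,-39,-5,-0.058,-1,-6,-39,-5,-0.058,-1,-3,-33,-5,-0.06,-1]'
python3 -m pendant '[0,0,0,0,-1,0,0,0,0,-1]'
python3 - <<'E'
from h import *
s=get_state();im=vision.capture("wrist")[:,:,::-1].copy(); c=cam("wrist"); cv2.imwrite("pics/w2.png",im)
h=cv2.cvtColor(im,cv2.COLOR_BGR2HSV); m=(h[...,0]>100)&(h[...,0]<125)&(h[...,1]>110)&(h[...,2]>30)
m[330:]=0
k=max(cv2.findContours(m.astype(np.uint8),cv2.RETR_EXTERNAL,cv2.CHAIN_APPROX_NONE)[0],key=cv2.contourArea)
print(cv2.boundingRect(k)); print(quad(c,m,.032))
# ring: non-blue inside filled outline
f=np.zeros(m.shape,np.uint8); cv2.drawContours(f,[k],-1,1,-1); r=(f==1)&~m
kk=max(cv2.findContours(r.astype(np.uint8),cv2.RETR_EXTERNAL,cv2.CHAIN_APPROX_NONE)[0],key=cv2.contourArea); (u,v),ra=cv2.minEnclosingCircle(kk); print((u,v),ra,ray(c,(u,v),.032)); print(s["eef_pos"],s["joint_positions"])
E
```

```text
clock: 2.8
eef_pos: [0.4311, -0.3124, 0.2638]
orientation: [0.235, 0.972, 0.0, 0.0]
force: [-0.1, 0.3, 0.0]
width: 0.0855
grasp_force: 0.0
clock: 3.0
eef_pos: [0.4313, -0.3111, 0.2637]
orientation: [0.234, 0.972, 0.001, -0.0]
force: [0.2, 0.4, -0.1]
width: 0.0855
grasp_force: 0.0
(283, 193, 30, 13)
(array([ 414.8, -312.6]), array([22. ,  9.2]), 63.0)Traceback (most recent call last):
  File "<stdin>", line 9, in <module>
ValueError: max() iterable argument is empty
```

```bash
python3 - <<'E'
import cv2,numpy as np
im=cv2.imread("pics/w2.png");h=cv2.cvtColor(im,cv2.COLOR_BGR2HSV)
for v in range(185,262,8): print(v,[tuple(h[v,u].tolist()) for u in range(265,365,14)])
E
```

```text
185 [(17, 111, 149), (18, 105, 148), (3, 51, 45), (9, 71, 50), (0, 30, 42), (9, 41, 44), (15, 121, 95), (15, 125, 88)]
193 [(17, 111, 149), (15, 120, 145), (111, 122, 86), (111, 111, 87), (118, 64, 52), (112, 72, 53), (15, 120, 104), (16, 122, 115)]
201 [(16, 116, 88), (15, 115, 91), (114, 100, 74), (8, 12, 86), (114, 76, 54), (120, 66, 50), (15, 122, 115), (15, 118, 110)]
209 [(15, 118, 97), (15, 117, 98), (150, 4, 62), (14, 81, 41), (16, 26, 108), (113, 101, 68), (15, 122, 111), (16, 120, 115)]
217 [(15, 122, 115), (15, 117, 118), (14, 34, 83), (18, 79, 42), (14, 83, 40), (111, 103, 69), (16, 114, 116), (15, 122, 107)]
225 [(18, 112, 123), (16, 115, 113), (16, 31, 106), (18, 75, 41), (15, 77, 40), (113, 108, 66), (15, 119, 107), (14, 117, 118)]
233 [(21, 102, 150), (22, 97, 150), (112, 90, 65), (16, 30, 93), (20, 29, 106), (112, 104, 66), (14, 121, 118), (14, 120, 106)]
241 [(21, 102, 150), (18, 106, 149), (115, 76, 64), (113, 91, 67), (114, 97, 63), (112, 97, 66), (15, 119, 105), (15, 118, 112)]
249 [(21, 101, 151), (19, 104, 150), (19, 107, 150), (22, 96, 149), (16, 118, 112), (14, 117, 107), (14, 118, 112), (15, 120, 104)]
257 [(20, 103, 149), (18, 105, 150), (24, 96, 149), (21, 99, 149), (20, 105, 146), (15, 120, 108), (14, 115, 109), (16, 120, 115)]
```

```bash
python3 - <<'E'
from h import *
im=cv2.imread("pics/w2.png");c=cam("wrist");h=cv2.cvtColor(im,cv2.COLOR_BGR2HSV)
m=((h[...,0]>100)&(h[...,0]<130)&(h[...,1]>50)).astype(np.uint8)
w=(slice(180,262),slice(265,350)); z=np.zeros_like(m); z[w]=m[w]; m=z
k=np.vstack([a for a in cv2.findContours(m,cv2.RETR_EXTERNAL,cv2.CHAIN_APPROX_NONE)[0] if cv2.contourArea(a)>20])
f=np.zeros_like(m); cv2.fillConvexPoly(f,cv2.convexHull(k),1); print(quad(c,f>0,.032),cv2.boundingRect(k))
d=((h[...,0]<30)&(h[...,2]<60)&(f>0)).astype(np.uint8); d[:203]=0
kk=max(cv2.findContours(d,cv2.RETR_EXTERNAL,cv2.CHAIN_APPROX_NONE)[0],key=cv2.contourArea); (u,v),ra=cv2.minEnclosingCircle(kk); print((u,v),ra,ray(c,(u,v),.032)); s=get_state();print(s["eef_pos"],s["joint_positions"])
E
```

```text
(array([ 432.7, -311.1]), array([43.1, 42.9]), 63.0) (282, 191, 57, 55)
(310.2227783203125, 219.53465270996094) 13.012991905212402 [ 0.43348307 -0.31134218  0.032     ]
[ 0.43145488 -0.31052455  0.26386969] [-7.43517112e-01  3.04664009e-01 -1.27421687e-01  1.13969817e+00
  7.09111297e-04 -2.72565758e-01]
```

```bash
python3 -m pendant '[1.5,-0.5,-40,0,-1,0,0,-40,0,-1,0,0,-40,0,-1,0,0,-30,0,-1,0,0,-20,0,-1,0,0,-9,0,-1,0,0,0,0,1,0,0,0,0,1,0,0,0,0,1,0,0,0,0,1,0,0,0,0,1]' 30
python3 -m pendant '[0,0,0,0,1,0,0,5,0,1,0,0,15,0,1,0,0,40,0,1,0,0,40,0,1,0,0,40,0,1]'
```

```text
clock: 4.15
eef_pos: [0.4338, -0.3131, 0.0866]
orientation: [0.234, 0.972, -0.0, 0.002]
force: [0.1, 1.9, 7.1]
width: 0.0433
grasp_force: 32.4
clock: 4.75
eef_pos: [0.4318, -0.312, 0.2259]
orientation: [0.234, 0.972, 0.0, -0.001]
force: [0.6, -0.4, -3.6]
width: 0.0434
grasp_force: 32.1
```

```bash
python3 -m pendant '[6,38,0,0.058,1,6,38,0,0.058,1,6,38,0,0.058,1,6,38,0,0.058,1,6,38,0,0.058,1,6,38,0,0.058,1,6,38,0,0.058,1,6,38,0,0.058,1,6,38,0,0.058,1,6,38,0,0.058,1,6,38,0,0.058,1,8,40,0,0.055,1]'
python3 -m pendant '[0,0,-10,0,1,0,0,-10,0,1,0,0,0,0,1,0,0,0,0,1]'
```

```text
clock: 5.95
eef_pos: [0.5059, 0.1467, 0.2247]
orientation: [-0.111, 0.994, -0.0, -0.001]
force: [0.7, -0.5, -3.5]
width: 0.0429
grasp_force: 32.2
clock: 6.35
eef_pos: [0.5058, 0.1443, 0.2043]
orientation: [-0.109, 0.994, -0.0, -0.001]
force: [-0.1, 0.1, -3.6]
width: 0.0434
grasp_force: 32.3
```

```bash
python3 -m pendant '[0,0,-8,0,1,0,0,-4,0,1,0,0,0,0,1]'; python3 -m pendant '[0,0,-3,0,1,0,0,0,0,1]';python3 -m pendant '[0,0,-3,0,1,0,0,0,0,1]';python3 -m pendant '[0,0,-3,0,1,0,0,0,0,1]'
python3 - <<'E'
from h import *
print(np.mean([get_state()["eef_pos"] for _ in range(10)],0))
a=vision.capture("side")[150:270,180:340,::-1]; b=vision.capture("wrist")[:,:,::-1]
cv2.imwrite("pics/t1.png",np.hstack([cv2.resize(a,(480,360),interpolation=2),cv2.resize(b[60:300,190:430],(320,360))]))
E
```

```text
clock: 6.65
eef_pos: [0.5061, 0.145, 0.1922]
orientation: [-0.109, 0.994, 0.0, -0.001]
force: [-0.8, 0.4, -2.7]
width: 0.0434
grasp_force: 32.4
clock: 6.85
eef_pos: [0.5068, 0.1453, 0.1908]
orientation: [-0.11, 0.994, -0.0, 0.0]
force: [-2.8, -0.5, 1.5]
width: 0.0432
grasp_force: 33.1
clock: 7.05
eef_pos: [0.5064, 0.1452, 0.1892]
orientation: [-0.11, 0.994, -0.0, 0.001]
force: [-8.1, -2.2, 14.0]
width: 0.0433
grasp_force: 35.1
clock: 7.25
eef_pos: [0.506, 0.1451, 0.1868]
orientation: [-0.11, 0.994, -0.0, 0.0]
force: [-9.4, -3.7, 20.1]
width: 0.0432
grasp_force: 37.2
[0.50599786 0.14512569 0.18677173]
```

View pics/t1.png

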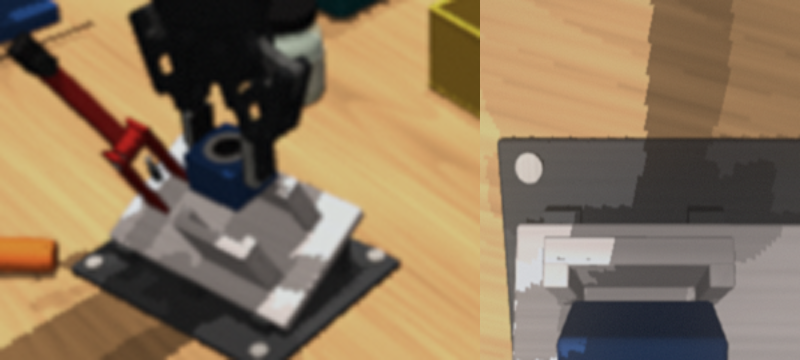

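The housing is resting on the +x wall top as predicted and starting to tip in the grip (wrist crop: its -x face at (645,330)). I'll keep pressing.

```bash
python3 -m pendant '[0,0,-3,0,1,0,0,0,0,1]'; python3 -m pendant '[0,0,-3,0,1,0,0,0,0,1]'; python3 -m pendant '[0,0,-2,0,1,0,0,0,0,1,0,0,0,0,1]'
```

```text
clock: 7.55
eef_pos: [0.5057, 0.1451, 0.184]
orientation: [-0.11, 0.994, -0.001, 0.0]
force: [-11.9, -4.2, 21.4]
width: 0.0433
grasp_force: 39.3
clock: 7.75
eef_pos: [0.5054, 0.145, 0.181]
orientation: [-0.11, 0.994, -0.001, -0.0]
force: [-13.2, -3.6, 22.1]
width: 0.0433
grasp_force: 41.8
clock: 8.05
eef_pos: [0.5052, 0.145, 0.1791]
orientation: [-0.11, 0.994, -0.001, -0.0]
force: [-13.2, -3.6, 23.9]
width: 0.0431
grasp_force: 43.4
```

```bash
python3 -m pendant '[0,0,-2,0,1,0,0,0,0,1]'; python3 -m pendant '[0,0,-2,0,1,0,0,0,0,1]'
```

```text
clock: 8.25
eef_pos: [0.5051, 0.1449, 0.1772]
orientation: [-0.11, 0.994, -0.001, -0.0]
force: [-14.3, -5.3, 25.1]
width: 0.0433
grasp_force: 45.4
clock: 8.45
eef_pos: [0.5049, 0.1449, 0.1752]
orientation: [-0.11, 0.994, -0.001, -0.001]
force: [-14.3, -4.8, 25.8]
width: 0.0432
grasp_force: 47.4
```

```bash
python3 -m pendant '[0,0,6,0,1,0,0,6,0,1,0,0,0,0,1,0,0,0,0,1]'
python3 - <<'E'
from h import *
print(np.mean([get_state()["eef_pos"] for _ in range(10)],0))
c=cam("wrist");np.savez("w3.npz",*c)
a=vision.capture("side")[150:240,200:320,::-1]; b=vision.capture("wrist")[:,:,::-1]; cv2.imwrite("w3.png",b)
cv2.imwrite("pics/t2.png",np.hstack([cv2.resize(a,(400,300),interpolation=2),cv2.resize(b[180:330,210:410],(400,300))]))
E
```

```text
clock: 8.85
eef_pos: [0.5069, 0.1456, 0.1837]
orientation: [-0.11, 0.994, 0.0, 0.0]
force: [0.6, -0.1, -2.8]
width: 0.0436
grasp_force: 43.7
[0.50692606 0.14558386 0.18369502]
```

View pics/t2.png

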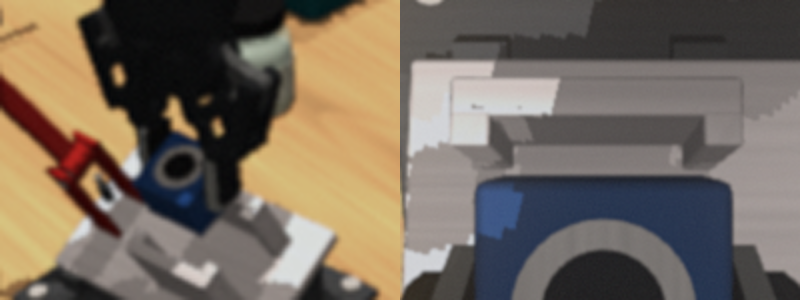

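The housing has pivoted clearly: the side crop has the ring facing the camera at (183,165), and the wrist crop has its top edge at row 180. I'll measure the tilt angle from the ring.

```bash
python3 - <<'E'
from h import *
b=cv2.imread("w3.png"); h=cv2.cvtColor(b,cv2.COLOR_BGR2HSV).astype(int)
print([(v,*h[v,310]) for v in range(258,400,3)])
m=(h[...,1]<60)&(h[...,2]>75); m[:280]=0;m[:, :255]=0;m[:,366:]=0
for v in range(284,390,6):
    u=np.where(m[v])[0]; print(v,(u.min(),u.max(),len(u)) if len(u) else None,end=' ')
E
```

```text
[(258, np.int64(8), np.int64(16), np.int64(127)), (261, np.int64(7), np.int64(18), np.int64(128)), (264, np.int64(4), np.int64(15), np.int64(132)), (267, np.int64(158), np.int64(11), np.int64(96)), (270, np.int64(112), np.int64(87), np.int64(53)), (273, np.int64(109), np.int64(111), np.int64(71)), (276, np.int64(109), np.int64(128), np.int64(78)), (279, np.int64(110), np.int64(129), np.int64(81)), (282, np.int64(108), np.int64(131), np.int64(80)), (285, np.int64(109), np.int64(134), np.int64(78)), (288, np.int64(110), np.int64(114), np.int64(83)), (291, np.int64(13), np.int64(14), np.int64(124)), (294, np.int64(10), np.int64(12), np.int64(123)), (297, np.int64(17), np.int64(14), np.int64(124)), (300, np.int64(15), np.int64(13), np.int64(122)), (303, np.int64(10), np.int64(13), np.int64(121)), (306, np.int64(158), np.int64(28), np.int64(36)), (309, np.int64(150), np.int64(7), np.int64(36)), (312, np.int64(165), np.int64(13), np.int64(38)), (315, np.int64(140), np.int64(22), np.int64(35)), (318, np.int64(135), np.int64(16), np.int64(32)), (321, np.int64(120), np.int64(7), np.int64(36))
[... 1231 characters left out ...]
64(81)), (399, np.int64(110), np.int64(53), np.int64(72))]
284 None 290 (np.int64(301), np.int64(321), 21) 296 (np.int64(287), np.int64(336), 50) 302 (np.int64(279), np.int64(343), 65) 308 (np.int64(274), np.int64(349), 48) 314 (np.int64(271), np.int64(352), 38) 320 (np.int64(268), np.int64(355), 34) 326 (np.int64(266), np.int64(357), 33) 332 (np.int64(265), np.int64(357), 31) 338 (np.int64(265), np.int64(357), 31) 344 (np.int64(266), np.int64(357), 32) 350 (np.int64(267), np.int64(355), 33) 356 (np.int64(269), np.int64(353), 37) 362 (np.int64(272), np.int64(350), 44) 368 (np.int64(277), np.int64(345), 69) 374 (np.int64(284), np.int64(339), 56) 380 (np.int64(294), np.int64(329), 36) 386 None
```

```bash
cat > tilt.py <<'E'
import numpy as np
from scipy.optimize import least_squares
def f(p):
    y,Z,ph,r=p; v=lambda s:238.8+408.5*(y+s*np.cos(ph))/(Z+s*np.sin(ph))
    return [ (v(-.0215)-269)*.5,(v(.022)-400)*.3,v(-r)-289.5,v(r)-383,408.5*r/Z-46.5,(408.5*.044/(Z-.022*np.sin(ph))-128)*.5]
for p0 in (-.5,0,.3):
    r=least_squares(f,[.03,.14,p0,.015],x_scale=[.01,.1,.1,.01]); y,Z,ph,_=r.x
    print(np.round(r.x,4),r.fun.round(1),"tilt",18.4-np.degrees(ph))
    from h import *
    g=np.load("w3.npz");K,R,t=[g[k] for k in g]; C=-R.T@t; print("face centre",C+R.T@np.array([0,y,Z]))
E
python3 tilt.py
```

```text
[ 0.0326  0.1377 -0.0893  0.0156] [ 1.2  0.8 -0.6 -0.2 -0.4  0.3] tilt 23.5150632377915
face centre [0.49941035 0.14526033 0.13333388]
[ 0.0326  0.1377 -0.0893  0.0156] [ 1.2  0.8 -0.6 -0.2 -0.4  0.3] tilt 23.515134491530894
face centre [0.49941034 0.14526033 0.1333339 ]
[ 0.0326  0.1377 -0.0893  0.0156] [ 1.2  0.8 -0.6 -0.2 -0.4  0.3] tilt 23.51506858169894
face centre [0.49941035 0.14526033 0.13333388]
```

```bash
python3 -m pendant '[-6,-1,0,0,1,-7,-1,0,0,1,0,0,-5,0,1,0,0,-5,0,1,0,0,0,0,1,0,0,0,0,1]'; python3 -m pendant '[3.2,0.7,-6.2,0,1,0,0,0,0,1]';python3 -m pendant '[3.2,0.7,-6.2,0,1,0,0,0,0,1]';python3 -c "
from h import *
print(np.mean([get_state()['eef_pos'] for _ in range(10)],0))"
```

```text
clock: 9.55
eef_pos: [0.4936, 0.1435, 0.1736]
orientation: [-0.11, 0.994, 0.0, -0.0]
force: [-1.0, -0.4, -3.7]
width: 0.0434
grasp_force: 43.6
clock: 9.75
eef_pos: [0.4974, 0.144, 0.1671]
orientation: [-0.11, 0.994, -0.0, 0.0]
force: [0.8, -1.2, -3.6]
width: 0.0435
grasp_force: 43.5
clock: 9.95
eef_pos: [0.5018, 0.145, 0.1631]
orientation: [-0.11, 0.994, -0.0, 0.002]
force: [-0.2, -1.0, 5.7]
width: 0.0434
grasp_force: 46.0
[0.50183965 0.14501245 0.16306327]
```

```bash
python3 -m pendant '[-2,-0.4,0,0,1,0,0,0,0,1]'; python3 -m pendant '[1.5,0.3,-3,0,1,0,0,0,0,1]';python3 -m pendant '[1.5,0.3,-3,0,1,0,0,0,0,1]';python3 -c "
from h import *
print(np.mean([get_state()['eef_pos'] for _ in range(10)],0))"
```

```text
clock: 10.15
eef_pos: [0.4993, 0.1445, 0.1624]
orientation: [-0.11, 0.994, -0.0, 0.002]
force: [1.4, -0.7, 3.0]
width: 0.0428
grasp_force: 45.5
clock: 10.35
eef_pos: [0.5013, 0.145, 0.1607]
orientation: [-0.11, 0.994, -0.0, 0.002]
force: [-1.2, -1.8, 12.7]
width: 0.0434
grasp_force: 47.4
clock: 10.55
eef_pos: [0.5036, 0.1454, 0.1584]
orientation: [-0.11, 0.994, 0.0, 0.003]
force: [0.8, -1.2, 14.7]
width: 0.0435
grasp_force: 48.6
[0.5036413 0.1454236 0.158398 ]
```

```bash
python3 - <<'E'
from h import *
c=cam("wrist");np.savez("w4.npz",*c)
a=vision.capture("side")[160:250,200:320,::-1]; b=vision.capture("wrist")[:,:,::-1]; cv2.imwrite("w4.png",b)
cv2.imwrite("pics/t3.png",np.hstack([cv2.resize(a,(400,300),interpolation=2),cv2.resize(b[200:440,210:410],(400,480))[:,:]][0:1]+[cv2.resize(b[200:400,210:410],(300,300))]))
E
```

```text
(no output)
```

View pics/t3.png

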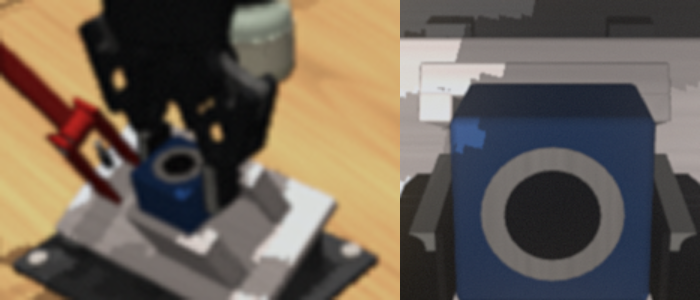

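The wrist crop shows the housing's -x face (rows 85–120), with its lower edge overlapping the top of the -x wall. So it has caught on that wall and lost tilt. I'll compute exactly how far.

```bash
python3 - <<'E'
from h import *
g=np.load("w4.npz");K,R,t=[g[k] for k in g]; C=-R.T@t; Rp,o=pk([.5270,.1510],.2198)
b=cv2.imread("w4.png"); h=cv2.cvtColor(b,cv2.COLOR_BGR2HSV).astype(int)
print([(v,h[v,290].tolist()) for v in range(240,290,2)])
m=(h[...,0]>100)&(h[...,0]<125)&(h[...,1]>70)
for v in (262,266,270,276,284,290,330,380): u=np.where(m[v,200:420])[0]+200; print(v,u.min(),u.max())
u=(h[...,1]<60)&(h[...,2]>75)
print(np.where(u[280:430,310])[0]+280)
print("wall rows",proj((K,R,t),np.array([[-.024,0,.052],[-.033,0,.052],[-.033,-.033,.052],[-.033,.033,.052],[.024,0,.052]])@Rp.T+o).round(1))
E
```

```text
[(240, [7, 17, 135]), (242, [10, 19, 120]), (244, [3, 17, 136]), (246, [3, 17, 133]), (248, [3, 17, 132]), (250, [4, 15, 134]), (252, [3, 17, 136]), (254, [8, 15, 136]), (256, [117, 46, 61]), (258, [115, 80, 54]), (260, [110, 85, 54]), (262, [107, 91, 53]), (264, [109, 91, 53]), (266, [111, 88, 55]), (268, [111, 74, 55]), (270, [111, 93, 55]), (272, [110, 94, 57]), (274, [110, 89, 57]), (276, [111, 87, 56]), (278, [108, 104, 64]), (280, [111, 116, 77]), (282, [110, 118, 78]), (284, [110, 123, 83]), (286, [110, 129, 85]), (288, [110, 129, 83])]
262 268 368
266 270 369
270 270 372
276 264 375
284 244 379
290 244 378
330 245 378
380 247 376
[298 299 300 301 302 303 304 305 306 307 308 309 310 311 312 313 373 374
 375 376 377 378 379 380 381 382 383 384 385 386 387 400 401 402 403 404
 405 406 407 408 409 410 411 412 413 414 415 416 417 418 419 420 421 422
 423]
wall rows [[308.8 263.6]
 [308.8 240.9]
 [225.2 240.9]
 [392.3 240.9]
 [308.7 392. ]]
```

```bash
python3 -m pendant '[0,0,15,0,1,0,0,18,0,1,5,1.5,0,0,1,0,0,0,0,1,0,0,-5,0,1,0,0,0,0,1]'; python3 -m pendant '[0,0,-4,0,1,0,0,0,0,1]';python3 -m pendant '[0,0,-4,0,1,0,0,0,0,1]';python3 -m pendant '[0,0,-4,0,1,0,0,0,0,1]';
```

```text
clock: 11.25
eef_pos: [0.5047, 0.1464, 0.1814]
orientation: [-0.11, 0.994, -0.0, -0.002]
force: [-0.0, 0.2, -3.2]
width: 0.0436
grasp_force: 46.4
clock: 11.45
eef_pos: [0.5053, 0.1465, 0.1783]
orientation: [-0.11, 0.994, -0.0, -0.001]
force: [0.9, 0.3, -3.4]
width: 0.0428
grasp_force: 46.4
clock: 11.65
eef_pos: [0.5058, 0.1463, 0.1749]
orientation: [-0.11, 0.994, -0.0, -0.0]
force: [-0.1, -0.9, -4.5]
width: 0.0433
grasp_force: 46.2
clock: 11.85
eef_pos: [0.5064, 0.1461, 0.1713]
orientation: [-0.11, 0.994, -0.001, 0.0]
force: [1.9, -4.1, -4.9]
width: 0.0434
grasp_force: 46.2
```

```bash
cat > look.py <<'E'
from h import *
import sys
b=vision.capture("wrist")[:,:,::-1].copy(); K,R,t=cam("wrist"); cv2.imwrite(sys.argv[1],b)
h=cv2.cvtColor(b,cv2.COLOR_BGR2HSV).astype(int); bl=(h[...,0]>98)&(h[...,0]<130)&(h[...,1]>50)
gr=(h[...,1]<60)&(h[...,2]>75)
def runs(x):
    d=np.flatnonzero(np.diff(np.r_[0,x.astype(int),0])); return [(int(a),int(e-1)) for a,e in zip(d[::2],d[1::2]) if e-a>2]
print("blue",runs(bl[:,310]),"grey",runs(gr[:,310])); print("V",[int(h[v,290,2]) for v in range(244,300,2)])
for v in range(256,300,4): print(v,runs(bl[v,200:420]),end=" ")
print("\nmean eef",np.mean([get_state()["eef_pos"] for _ in range(10)],0))
Rp,o=pk([.5270,.1510],.2198); print("wall rows -33,-24,24",proj((K,R,t),np.array([[-.033,0,.052],[-.024,0,.052],[.024,0,.052]])@Rp.T+o)[:,1].round(1))
E
python3 look.py w5.png
```

```text
blue [(256, 297), (387, 399)] grey [(156, 163), (167, 179), (215, 254), (298, 312), (373, 386)]
V [145, 121, 89, 92, 92, 88, 54, 53, 55, 57, 58, 52, 56, 55, 53, 54, 56, 69, 75, 77, 80, 82, 81, 82, 84, 82, 80, 81]
256 [(77, 81), (83, 163)] 260 [(61, 65), (70, 167)] 264 [(62, 169)] 268 [(60, 172)] 272 [(53, 56), (58, 173)] 276 [(50, 175)] 280 [(44, 178)] 284 [(44, 179)] 288 [(44, 178)] 292 [(44, 178)] 296 [(44, 178)] 
mean eef [0.50634785 0.14609256 0.17133771]
wall rows -33,-24,24 [225.8 246.8 365.4]
```

```bash
python3 -m pendant '[1.2,0.3,-4,0,1,1.2,0.3,-4,0,1,0,0,0,0,1]'; python3 -m pendant '[1.6,0.4,-3.5,0,1,0,0,0,0,1]';python3 -m pendant '[1.6,0.4,-3.5,0,1,0,0,0,0,1]'; python3 look.py w6.png
```

```text
clock: 12.2
eef_pos: [0.508, 0.1465, 0.1629]
orientation: [-0.11, 0.994, -0.001, -0.001]
force: [-0.2, -4.8, -3.4]
width: 0.0431
grasp_force: 46.9
clock: 12.4
eef_pos: [0.5085, 0.1466, 0.1592]
orientation: [-0.11, 0.994, -0.001, -0.002]
force: [-2.8, -6.5, -0.7]
width: 0.0432
grasp_force: 48.9
clock: 12.6
eef_pos: [0.5091, 0.1467, 0.1564]
orientation: [-0.11, 0.994, -0.001, -0.003]
force: [-6.5, -7.6, 8.1]
width: 0.0431
grasp_force: 55.9
blue [(256, 297), (387, 399)] grey [(156, 165), (171, 181), (219, 254), (298, 312), (373, 386), (400, 420)]
V [138, 141, 142, 145, 140, 102, 59, 55, 56, 56, 55, 58, 54, 58, 56, 56, 57, 68, 76, 80, 82, 85, 84, 85, 83, 80, 84, 82]
256 [(85, 163)] 260 [(67, 167)] 264 [(59, 169)] 268 [(55, 59), (61, 171)] 272 [(52, 54), (56, 173)] 276 [(47, 176)] 280 [(44, 178)] 284 [(44, 178)] 288 [(44, 178)] 292 [(44, 178)] 296 [(44, 178)] 
mean eef [0.50911348 0.14672923 0.15642407]
wall rows -33,-24,24 [230.9 253.9 384.8]
```

```bash
python3 -m pendant '[-1.6,-0.4,3.5,0,1,-1.6,-0.4,3.5,0,1,-1,-0.2,8,0,1,0,0,14,0,1,0,0,10,0,1,5,1,0,0,1,0,0,0,0,1,0,0,0,0,1]'; python3 -m pendant '[0,0,-6,0,1,0,0,0,0,1,0,0,0,0,1]';python3 -m pendant '[0,0,-4,0,1,0,0,0,0,1]';python3 -m pendant '[0,0,-3,0,1,0,0,0,0,1]'
```

```text
clock: 13.45
eef_pos: [0.5123, 0.1482, 0.1949]
orientation: [-0.11, 0.994, 0.0, -0.0]
force: [0.3, -0.1, -2.8]
width: 0.0434
grasp_force: 46.4
clock: 13.75
eef_pos: [0.5119, 0.1479, 0.1888]
orientation: [-0.11, 0.994, 0.0, -0.001]
force: [-0.4, -0.0, -4.1]
width: 0.0434
grasp_force: 46.4
clock: 13.95
eef_pos: [0.5121, 0.148, 0.1849]
orientation: [-0.11, 0.994, 0.0, -0.0]
force: [0.2, -0.6, -4.0]
width: 0.0431
grasp_force: 46.4
clock: 14.15
eef_pos: [0.5122, 0.1479, 0.1821]
orientation: [-0.11, 0.994, 0.0, -0.0]
force: [0.4, -0.2, -3.2]
width: 0.0432
grasp_force: 46.4
```

```bash
python3 -m pendant '[-3,-0.7,-1,0,1,0,0,0,0,1]';python3 -m pendant '[0,0,-3,0,1,0,0,0,0,1]';python3 -m pendant '[0,0,-3,0,1,0,0,0,0,1,0,0,0,0,1]'; python3 look.py w7.png
```

```text
clock: 14.35
eef_pos: [0.5089, 0.1472, 0.1814]
orientation: [-0.11, 0.994, 0.0, -0.0]
force: [0.1, -0.4, -2.8]
width: 0.0429
grasp_force: 46.4
clock: 14.55
eef_pos: [0.5093, 0.1473, 0.1783]
orientation: [-0.11, 0.994, 0.0, -0.0]
force: [0.0, -0.1, -3.1]
width: 0.0431
grasp_force: 46.4
clock: 14.85
eef_pos: [0.5094, 0.1473, 0.1777]
orientation: [-0.11, 0.994, -0.0, 0.001]
force: [-5.5, -2.0, 11.7]
width: 0.0437
grasp_force: 48.4
blue [(257, 297), (387, 399)] grey [(149, 166), (170, 179), (206, 255), (298, 312), (373, 386)]
V [90, 92, 90, 108, 133, 128, 67, 54, 56, 55, 57, 56, 53, 52, 55, 53, 56, 71, 76, 78, 83, 85, 81, 81, 81, 81, 80, 80]
256 [(151, 159)] 260 [(66, 167)] 264 [(61, 169)] 268 [(60, 62), (64, 171)] 272 [(58, 61), (63, 173)] 276 [(48, 175)] 280 [(44, 178)] 284 [(44, 179)] 288 [(44, 178)] 292 [(44, 178)] 296 [(44, 178)] 
mean eef [0.5094031  0.14731762 0.1777449 ]
wall rows -33,-24,24 [214.3 234.6 349.1]
```

```bash
python3 -m pendant '[0,0,-3,0,1,0,0,0,0,1]';python3 -m pendant '[0,0,-3,0,1,0,0,0,0,1,0,0,0,0,1]'; python3 look.py w7.png
```

```text
clock: 15.1
eef_pos: [0.5093, 0.1473, 0.1772]
orientation: [-0.11, 0.994, -0.0, 0.001]
force: [-14.4, -2.8, 30.5]
width: 0.043
grasp_force: 50.9
clock: 15.4
eef_pos: [0.5092, 0.1473, 0.175]
orientation: [-0.11, 0.994, -0.0, 0.002]
force: [-17.5, -4.9, 37.0]
width: 0.0433
grasp_force: 54.2
blue [(258, 293), (387, 400)] grey [(150, 167), (171, 176), (208, 256), (294, 309), (372, 386)]
V [91, 91, 91, 88, 112, 136, 95, 53, 54, 52, 54, 55, 53, 53, 57, 68, 76, 79, 82, 85, 80, 82, 82, 82, 81, 80, 79, 85]
256 [] 260 [(65, 70), (72, 167)] 264 [(66, 169)] 268 [(60, 172)] 272 [(52, 175)] 276 [(44, 178)] 280 [(44, 179)] 284 [(44, 179)] 288 [(44, 178)] 292 [(44, 178)] 296 [(44, 95), (128, 178)] 
mean eef [0.50916611 0.14728295 0.17501543]
wall rows -33,-24,24 [216.1 236.7 353.1]
```

```bash
python3 -m pendant '[0,0,-3,0,1,0,0,0,0,1,0,0,0,0,1]'; python3 look.py w8.png
```

```text
clock: 15.75
eef_pos: [0.5091, 0.1473, 0.1724]
orientation: [-0.11, 0.994, -0.0, 0.002]
force: [-17.4, -3.7, 40.2]
width: 0.043
grasp_force: 58.0
blue [(259, 289), (386, 400)] grey [(151, 153), (157, 168), (172, 177), (209, 257), (289, 305), (370, 385)]
V [91, 90, 88, 89, 87, 120, 129, 73, 52, 53, 52, 54, 56, 67, 78, 81, 86, 85, 84, 85, 84, 83, 85, 83, 81, 98, 127, 127]
256 [] 260 [(68, 166)] 264 [(72, 170)] 268 [(49, 51), (55, 174)] 272 [(44, 178)] 276 [(44, 179)] 280 [(44, 179)] 284 [(44, 179)] 288 [(44, 179)] 292 [(44, 94), (128, 178)] 296 [(44, 85), (137, 178)] 
mean eef [0.50908506 0.14725576 0.17236384]
wall rows -33,-24,24 [217.9 238.9 357.1]
```

```bash
python3 -m pendant '[0,0,-3,0,1,0,0,0,0,1,0,0,0,0,1]' 20;python3 -m pendant '[0,0,-3,0,1,0,0,0,0,1,0,0,0,0,1]'; python3 look.py w8.png
```

```text
clock: 16.1
eef_pos: [0.5091, 0.1473, 0.1696]
orientation: [-0.11, 0.994, -0.0, 0.002]
force: [-18.7, -3.5, 41.3]
width: 0.0435
grasp_force: 61.6
clock: 16.4
eef_pos: [0.5091, 0.1473, 0.1675]
orientation: [-0.11, 0.994, -0.0, 0.002]
force: [-21.4, -4.3, 47.5]
width: 0.0432
grasp_force: 70.1
blue [(261, 280), (382, 398)] grey [(151, 153), (158, 169), (177, 179), (211, 260), (281, 297), (365, 381), (399, 401)]
V [86, 91, 91, 90, 90, 88, 94, 133, 98, 68, 74, 82, 84, 85, 85, 85, 82, 84, 83, 84, 83, 108, 130, 128, 126, 127, 126, 124]
256 [] 260 [] 264 [(45, 177)] 268 [(44, 178)] 272 [(44, 178)] 276 [(44, 178)] 280 [(44, 179)] 284 [(44, 92), (130, 179)] 288 [(44, 84), (138, 179)] 292 [(44, 79), (143, 179)] 296 [(43, 75), (148, 179)] 
mean eef [0.50912413 0.14726412 0.16747891]
wall rows -33,-24,24 [221.  242.6 364.5]
```

```bash
python3 -m pendant '[0,0,8,0,1,0,0,3,0,1,0,0,0,0,1]'; python3 look.py w9.png; python3 - <<'E'
from h import *
from scipy.optimize import least_squares
b=cv2.imread("w9.png");h=cv2.cvtColor(b,cv2.COLOR_BGR2HSV).astype(int); K,R,t=cam("wrist");C=-R.T@t
g=((h[...,1]<60)&(h[...,2]>75)).astype(np.uint8); z=np.zeros_like(g); z[268:395,255:366]=g[268:395,255:366]
g=(z*255).astype(np.uint8)
k=max(cv2.findContours(g,cv2.RETR_EXTERNAL,cv2.CHAIN_APPROX_NONE)[0],key=cv2.contourArea); e=cv2.fitEllipse(k); x,y,w,hh=cv2.boundingRect(k); print(e,(x,y,w,hh))
top=float(np.flatnonzero(((h[:,290,0]>98)&(h[:,290,0]<130)&(h[:,290,1]>60)))[0]) 
# 3D ring: radius 15.6mm; unknown centre y,Z and phi
def f(p):
    y_,Z,ph=p; r=.0156; v=lambda s:238.8+408.5*(y_+s*np.cos(ph))/(Z+s*np.sin(ph))
    return [v(-r)-y+.5,v(r)-(y+hh-.5),408.5*r/Z-w/2,(v(-.0215)-top)]
r=least_squares(f,[.03,.14,0],x_scale=[.01,.1,.1]); print(top,r.x,r.fun.round(1),"tilt",18.4-np.degrees(r.x[2]))
p=C+R.T@np.array([0,r.x[0],r.x[1]]); s=np.mean([get_state()["eef_pos"] for _ in range(8)],0); print("face-TCP",p-s)
E
```

```text
clock: 16.75
eef_pos: [0.5099, 0.1474, 0.1716]
orientation: [-0.11, 0.994, 0.0, 0.0]
force: [-0.7, 1.2, -3.2]
width: 0.0433
grasp_force: 58.5
blue [(261, 280), (382, 398)] grey [(157, 167), (175, 180), (208, 260), (281, 297), (365, 381)]
V [90, 89, 90, 89, 90, 121, 131, 132, 97, 65, 75, 82, 84, 82, 82, 84, 84, 82, 82, 84, 80, 99, 126, 128, 126, 127, 127, 128]
256 [] 260 [] 264 [(45, 177)] 268 [(44, 178)] 272 [(44, 178)] 276 [(44, 178)] 280 [(44, 179)] 284 [(44, 93), (130, 179)] 288 [(44, 85), (138, 179)] 292 [(44, 79), (143, 179)] 296 [(44, 75), (148, 179)] 
mean eef [0.50949993 0.14732012 0.17094729]
wall rows -33,-24,24 [218.6 239.7 359. ]
((311.2695617675781, 330.9620361328125), (98.73916625976562, 100.02314758300781), 1.4581526517868042) (262, 281, 100, 101)
262.0 [ 0.02873964  0.12769562 -0.05454774] [ 0.1  0.  -0.1 -0.1] tilt 21.525355055945415
face-TCP [-0.01418018 -0.00183234 -0.04203826]
```

```bash
python3 -m pendant '[-6.7,-1.5,0,0,1,0,0,-3.5,0,1,0,0,0,0,1,0,0,0,0,1]'; python3 -m pendant '[1.8,0.4,-3.5,0,1,0,0,0,0,1]';python3 -m pendant '[1.8,0.4,-3.5,0,1,0,0,0,0,1,0,0,0,0,1]'; python3 look.py w10.png
```

```text
clock: 17.2
eef_pos: [0.5024, 0.1458, 0.1675]
orientation: [-0.11, 0.994, 0.0, -0.001]
force: [-0.7, -0.4, -2.9]
width: 0.0432
grasp_force: 58.4
clock: 17.4
eef_pos: [0.5049, 0.1459, 0.1641]
orientation: [-0.11, 0.994, -0.001, -0.0]
force: [0.7, -1.3, -4.0]
width: 0.0435
grasp_force: 58.2
clock: 17.7
eef_pos: [0.5067, 0.1461, 0.1609]
orientation: [-0.11, 0.994, -0.001, 0.0]
force: [1.4, -3.9, -4.2]
width: 0.0436
grasp_force: 58.2
blue [(261, 280), (382, 398)] grey [(159, 165), (173, 182), (220, 259), (281, 297), (365, 381), (399, 416)]
V [133, 136, 136, 140, 143, 118, 87, 89, 71, 65, 74, 80, 84, 85, 83, 82, 84, 83, 82, 83, 81, 104, 131, 127, 129, 126, 127, 126]
256 [] 260 [] 264 [(45, 177)] 268 [(44, 179)] 272 [(44, 179)] 276 [(44, 178)] 280 [(44, 178)] 284 [(44, 93), (130, 178)] 288 [(44, 85), (138, 179)] 292 [(44, 79), (143, 179)] 296 [(43, 75), (147, 179)] 
mean eef [0.50671541 0.14615619 0.16089891]
wall rows -33,-24,24 [232.5 254.8 381.6]
```

```bash
python3 -m pendant '[0.2,-0.8,0,0,1,1.2,0.3,-2.6,0,1,0,0,0,0,1]'; python3 -m pendant '[1.2,0.3,-2.6,0,1,0,0,0,0,1,0,0,0,0,1]';python3 -m pendant '[1.2,0.3,-2.6,0,1,0,0,0,0,1,0,0,0,0,1]'; python3 look.py w11.png
```

```text
clock: 18.05
eef_pos: [0.5078, 0.1462, 0.1583]
orientation: [-0.11, 0.994, 0.0, -0.0]
force: [2.1, -2.2, -3.1]
width: 0.0431
grasp_force: 58.3
clock: 18.35
eef_pos: [0.5082, 0.1463, 0.1554]
orientation: [-0.11, 0.994, -0.0, -0.001]
force: [-2.3, -3.1, -1.8]
width: 0.043
grasp_force: 59.6
clock: 18.65
eef_pos: [0.5086, 0.1464, 0.1529]
orientation: [-0.11, 0.994, -0.0, -0.002]
force: [-4.4, -3.5, 1.0]
width: 0.0431
grasp_force: 62.9
blue [(261, 280), (382, 398)] grey [(221, 259), (281, 297), (365, 381), (399, 426)]
V [132, 135, 137, 139, 143, 143, 141, 106, 70, 70, 77, 84, 84, 86, 86, 84, 85, 84, 86, 85, 84, 110, 131, 129, 128, 130, 129, 128]
256 [] 260 [] 264 [(44, 177)] 268 [(44, 179)] 272 [(43, 178)] 276 [(43, 179)] 280 [(44, 179)] 284 [(43, 92), (130, 179)] 288 [(44, 85), (138, 179)] 292 [(44, 79), (143, 179)] 296 [(43, 75), (148, 179)] 
mean eef [0.50860869 0.1464212  0.15288919]
wall rows -33,-24,24 [234.6 258.2 392.2]
```

```bash
python3 -m pendant '[0,0,0,0,-0.4,0,0,0,0,-0.4,0,0,0,0,-0.4,0,0,0,0,-0.4]'; python3 look.py w12.png; python3 -m pendant '[0,0,10,0,-0.4,-5,-1,20,0,-0.4,-5,-1,20,0,-0.4,0,0,20,0,-0.4,0,0,0,0,-0.4]'; python3 - <<'E'
from h import *
b=vision.capture("wrist")[:,:,::-1]; K,R,t=cam("wrist"); np.savez("w13.npz",K,R,t); cv2.imwrite("w13.png",b)
a=vision.capture("side")[160:250,200:320,::-1]
cv2.imwrite("pics/t4.png",np.hstack([cv2.resize(a,(400,300),interpolation=2),cv2.resize(b[150:350,210:410],(300,300),interpolation=2)]))
E
```

```text
clock: 19.1
eef_pos: [0.5082, 0.1475, 0.1524]
orientation: [-0.11, 0.994, 0.001, -0.002]
force: [-4.5, 0.9, -2.3]
width: 0.0594
grasp_force: 2.5
blue [(266, 279), (357, 371)] grey [(222, 264), (280, 292), (344, 356), (393, 427)]
V [133, 132, 135, 138, 139, 141, 144, 129, 91, 90, 90, 66, 77, 82, 84, 82, 82, 82, 79, 81, 97, 121, 122, 119, 120, 120, 122, 112]
256 [] 260 [] 264 [] 268 [(57, 157)] 272 [(56, 158)] 276 [(56, 158)] 280 [(56, 101), (112, 158)] 284 [(56, 89), (125, 158)] 288 [(57, 83), (131, 158)] 292 [(57, 79), (135, 158)] 296 [(56, 75), (138, 158)] 
mean eef [0.50819387 0.1475049  0.15241223]
wall rows -33,-24,24 [235.5 259.1 393.5]
clock: 19.65
eef_pos: [0.5036, 0.1456, 0.2279]
orientation: [-0.11, 0.994, 0.001, 0.005]
force: [1.0, 0.3, 1.1]
width: 0.0602
grasp_force: 0.0
```

View pics/t4.png

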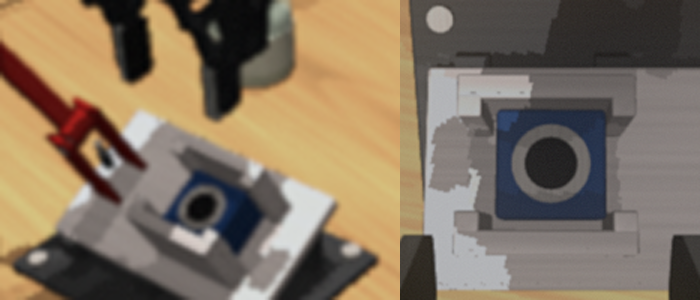

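The housing dropped in and sits squarely: wrist crop corners are (497,110)–(606,220) between the walls. I'll check its depth and centring numerically, and look for the spacer and disc from the top.

```bash
python3 - <<'E'
from h import *
g=np.load("w13.npz");c=tuple(g[k] for k in g); Rp,o=pk([.5270,.1510],.2198)
P=np.array([(x,y,.032) for x in(-.022,.022) for y in(-.022,.022)]); print(proj(c,P@Rp.T+o).round(1))
b=cv2.imread("w13.png");h=cv2.cvtColor(b,cv2.COLOR_BGR2HSV).astype(int); m=((h[...,0]>98)&(h[...,0]<130)&(h[...,1]>50)).astype(np.uint8); m[:210]=0;m[310:]=0;m[:,:260]=0;m[:,360:]=0
print(cv2.boundingRect(m)); k=np.argwhere(m); print(cv2.minAreaRect(k[:,::-1].astype(np.float32)))
W=np.array([(x,y,.052) for x in(-.033,.033) for y in(-.033,.033)]); print("walls",proj(c,W@Rp.T+o).round(1))
print(get_state()["joint_positions"].round(3))
# spacer and disc, top view first picture
im=cv2.imread("pics/top0.png"); hs=cv2.cvtColor(im,cv2.COLOR_BGR2HSV).astype(int)
E
```

```text
[[272.3 228.2]
 [346.1 228.2]
 [271.2 302.9]
 [347.1 302.9]]
(274, 223, 73, 73)
((310.0, 259.0), (72.0, 72.0), 90.0)
walls [[249.3 201.9]
 [368.8 201.9]
 [246.3 323.9]
 [371.6 323.9]]
[ 1.600e-01  3.060e-01 -2.310e-01  1.029e+00  1.000e-03 -6.100e-02]
```

```bash
python3 -m pendant '[-4,-38,0,-0.007,-0.4,-4,-38,0,-0.007,-0.4,-4,-38,0,-0.007,-0.4,-4,-38,0,-0.007,-0.4,-4,-38,0,-0.007,-0.4,-4,-38,0,-0.007,-0.4,-4,-38,0,-0.007,-0.4,-2,-38,0,-0.005,-0.4,0,0,0,0,-0.4,0,0,0,0,-0.4,0,0,0,0,-0.4]' 40
cat > sp.py <<'E'
from h import *
import sys
b=vision.capture("wrist")[:,:,::-1].copy(); c=cam("wrist"); s=np.mean([get_state()["eef_pos"] for _ in range(10)],0); q=get_state()["orientation"]; cv2.imwrite("ws.png",b)
h=cv2.cvtColor(b,cv2.COLOR_BGR2HSV).astype(int)
m=((h[...,0]>22)&(h[...,0]<36)&(h[...,1]>130)).astype(np.uint8); m=cv2.morphologyEx(m,cv2.MORPH_OPEN,np.ones((3,3)))
for k in cv2.findContours(m,cv2.RETR_EXTERNAL,cv2.CHAIN_APPROX_NONE)[0]:
    if cv2.contourArea(k)>800:
        w=np.array([ray(c,p,.014)[:2] for p in k[:,0]])*1000; print(cv2.boundingRect(k),[np.round(x,1) for x in cv2.minAreaRect(w.astype(np.float32))])
print("tcp",s.round(4),"yaw",2*np.degrees(np.arctan2(q[1],q[0])))
E
python3 sp.py
```

```text
clock: 20.85
eef_pos: [0.47, -0.1583, 0.2226]
orientation: [-0.083, 0.997, 0.001, -0.0]
force: [-0.6, 0.9, 0.3]
width: 0.0596
grasp_force: 0.0
(298, 416, 90, 42) [array([652.4, -97.7]), array([43.7, 77.7]), np.float64(8.6)]
(539, 172, 23, 74) [array([432. ,   7.7]), array([53.5, 15. ]), np.float64(20.5)]
tcp [ 0.47   -0.1581  0.2228] yaw 189.60979277161425
```

```bash
python3 - <<'E'
from h import *
b=cv2.imread("ws.png");c=cam("wrist");h=cv2.cvtColor(b,cv2.COLOR_BGR2HSV).astype(int)
p=proj(c,np.array([[.474,-.161,.014]]))[0]; print(p); u,v=map(int,p)
for dv in range(-60,61,12): print([tuple(h[v+dv,u+du].tolist()) for du in range(-60,61,15)])
E
```

```text
[304.0681634  228.83406713]
[(19, 108, 156), (17, 116, 156), (17, 113, 158), (17, 111, 158), (17, 114, 156), (16, 116, 158), (15, 119, 156), (15, 114, 156), (15, 117, 148)]
[(18, 111, 158), (18, 107, 158), (18, 110, 157), (16, 114, 156), (17, 111, 156), (17, 117, 157), (16, 116, 158), (16, 116, 156), (16, 117, 137)]
[(17, 111, 158), (17, 112, 159), (17, 113, 156), (17, 112, 157), (17, 114, 157), (17, 110, 158), (18, 114, 155), (17, 113, 149), (14, 50, 77)]
[(25, 90, 159), (25, 91, 160), (17, 114, 146), (21, 138, 157), (21, 139, 158), (19, 141, 128), (18, 146, 105), (15, 119, 118), (15, 120, 119)]
[(19, 106, 159), (20, 102, 158), (23, 93, 153), (21, 141, 159), (16, 105, 46), (18, 148, 136), (17, 149, 135), (16, 122, 123), (15, 121, 112)]
[(22, 96, 159), (16, 120, 125), (16, 120, 123), (18, 135, 91), (17, 98, 47), (16, 101, 48), (18, 153, 128), (15, 120, 125), (16, 122, 125)]
[(16, 117, 124), (16, 121, 122), (16, 118, 125), (18, 151, 130), (16, 101, 48), (16, 129, 67), (18, 153, 132), (16, 123, 118), (15, 123, 120)]
[(21, 99, 150), (16, 113, 124), (17, 111, 131), (18, 148, 129), (18, 149, 128), (17, 151, 125), (17, 156, 126), (14, 122, 121), (15, 121, 124)]
[(18, 109, 157), (16, 118, 155), (18, 107, 158), (16, 115, 115), (15, 121, 112), (16, 123, 120), (15, 118, 123), (16, 123, 126), (16, 120, 125)]
[(18, 107, 157), (19, 104, 157), (20, 102, 157), (15, 120, 113), (16, 119, 114), (16, 119, 116), (15, 121, 116), (15, 120, 121), (16, 119, 120)]
[(20, 102, 158), (18, 108, 158), (17, 114, 156), (15, 120, 108), (16, 117, 111), (16, 120, 108), (16, 123, 108), (15, 121, 112), (15, 124, 105)]
```

Saturation over 130 separates it, and the dark hole gives the centre.

```bash
python3 - <<'E'
from h import *
b=cv2.imread("ws.png");c=cam("wrist");h=cv2.cvtColor(cv2.bilateralFilter(b,7,30,5),cv2.COLOR_BGR2HSV).astype(int)
m=((h[...,1]>131)|(h[...,2]<75)); z=np.zeros(m.shape,np.uint8); z[180:275,255:365]=m[180:275,255:365]
z=cv2.morphologyEx(z,cv2.MORPH_OPEN,np.ones((9,9))); print(cv2.boundingRect(z),quad(c,z,.014))
d=(h[...,2]<75)&(h[...,1]>60); z[:]=0; z[190:265,270:345]=d[190:265,270:345]; z=cv2.morphologyEx(z,cv2.MORPH_OPEN,np.ones((5,5)))
k=max(cv2.findContours(z,cv2.RETR_EXTERNAL,cv2.CHAIN_APPROX_NONE)[0],key=cv2.contourArea); e=cv2.fitEllipse(k); print(e,ray(c,e[0],.014))
E
```

```text
(276, 196, 62, 63) (array([ 472.9, -159.5]), array([46.2, 44.3]), 9.5)
((306.33258056640625, 229.53819274902344), (31.548786163330078, 33.19728469848633), 83.44432067871094) [ 0.47425032 -0.15932102  0.014     ]
```

```bash
python3 -m pendant '[0.8,-1.8,-40,0,-0.4,0,0,-40,0,-0.4,0,0,-40,0,-0.4,0,0,-20,0,-0.4,0,0,-6,0,-0.4,0,0,0,0,-0.4,0,0,0,0,1,0,0,0,0,1,0,0,0,0,1,0,0,0,0,1,0,0,0,0,1]' 40
python3 -m pendant '[0,0,0,0,1,0,0,5,0,1,0,0,15,0,1,0,0,40,0,1,0,0,40,0,1,0,0,45,0,1,0,0,0,0,1]'
```

```text
clock: 22.0
eef_pos: [0.4723, -0.1615, 0.0789]
orientation: [-0.083, 0.997, -0.001, 0.002]
force: [-0.4, 2.0, 7.4]
width: 0.0421
grasp_force: 41.5
clock: 22.7
eef_pos: [0.4742, -0.1628, 0.2288]
orientation: [-0.083, 0.997, -0.003, 0.005]
force: [0.7, -0.2, -1.5]
width: 0.0423
grasp_force: 41.3
```

```bash
python3 -m pendant '[4,38,0,0.007,1,4,38,0,0.007,1,4,38,0,0.007,1,4,38,0,0.007,1,4,38,0,0.007,1,4,38,0,0.007,1,4,38,0,0.007,1,4,41,0,0.004,1,0,0,-10,0,1,0,0,-10,0,1,0,0,0,0,1,0,0,0,0,1]'; python3 -c "
from h import *
print(np.mean([get_state()['eef_pos'] for _ in range(10)],0),2*np.degrees(np.arctan2(*get_state()['orientation'][[1,0]])))
b=vision.capture('wrist')[:,:,::-1]; cv2.imwrite('w14.png',b)
h=cv2.cvtColor(b,cv2.COLOR_BGR2HSV); print([(v,*h[v,290].tolist()) for v in range(230,400,6)])
d=((h[...,2]<60)).astype(np.uint8); d[:270]=0;d[390:]=0;d[:,:265]=0;d[:,355:]=0; k=max(cv2.findContours(d,cv2.RETR_EXTERNAL,cv2.CHAIN_APPROX_NONE)[0],key=cv2.contourArea); print(cv2.fitEllipse(k))
"
```

```text
clock: 23.9
eef_pos: [0.5022, 0.1446, 0.2014]
orientation: [-0.108, 0.994, -0.0, -0.001]
force: [-0.1, -0.1, -1.5]
width: 0.0426
grasp_force: 41.4
[0.50224873 0.14464294 0.20144005] 192.45385979848314
[(230, 40, 4, 193), (236, 11, 17, 118), (242, 135, 8, 67), (248, 111, 105, 75), (254, 111, 110, 72), (260, 111, 112, 73), (266, 13, 20, 112), (272, 18, 129, 75), (278, 17, 119, 79), (284, 17, 132, 108), (290, 17, 139, 119), (296, 17, 139, 121), (302, 17, 143, 121), (308, 17, 144, 117), (314, 18, 140, 93), (320, 18, 90, 37), (326, 16, 78, 36), (332, 16, 96, 40), (338, 19, 92, 39), (344, 19, 97, 42), (350, 15, 85, 42), (356, 23, 92, 36), (362, 18, 146, 122), (368, 18, 146, 119), (374, 18, 148, 146), (380, 18, 145, 144), (386, 22, 98, 190), (392, 21, 101, 191), (398, 22, 97, 192)]
((311.3354797363281, 336.3048400878906), (55.291378021240234, 63.80730056762695), 90.7862319946289)
```

```bash
python3 -m pendant '[3.3,1.6,0,0,1,0,0,-15,0,1,0,0,-14,0,1,0,0,-6,0,1,0,0,0,0,1,0,0,0,0,1]'; python3 -m pendant '[0,0,-3,0,1,0,0,0,0,1,0,0,0,0,1]';python3 -m pendant '[0,0,-2,0,1,0,0,0,0,1,0,0,0,0,1]'; python3 -c "
from h import *
print(np.mean([get_state()['eef_pos'] for _ in range(10)],0))"
```

```text
clock: 24.55
eef_pos: [0.5061, 0.1468, 0.1686]
orientation: [-0.109, 0.994, -0.0, 0.0]
force: [-4.5, -1.2, 7.0]
width: 0.0424
grasp_force: 54.5
clock: 24.85
eef_pos: [0.5061, 0.1468, 0.1671]
orientation: [-0.109, 0.994, -0.0, 0.0]
force: [-10.3, -2.4, 17.9]
width: 0.0424
grasp_force: 57.4
clock: 25.15
eef_pos: [0.5061, 0.1468, 0.1659]
orientation: [-0.109, 0.994, -0.0, 0.001]
force: [-11.9, -3.2, 24.7]
width: 0.0425
grasp_force: 59.5
[0.50610147 0.14676453 0.16594347]
```

```bash
python3 -m pendant '[0,0,7,0,1,-3.4,-0.8,0,0,1,0,0,-4,0,1,0,0,-3,0,1,0,0,0,0,1]'; python3 -m pendant '[0,0,-3,0,1,0,0,0,0,1,0,0,0,0,1]';python3 -m pendant '[0,0,-2,0,1,0,0,0,0,1,0,0,0,0,1]'; python3 -c "
from h import *
print(np.mean([get_state()['eef_pos'] for _ in range(10)],0))"
```

```text
clock: 25.65
eef_pos: [0.5031, 0.1465, 0.1635]
orientation: [-0.109, 0.994, -0.0, 0.001]
force: [-6.0, -2.1, 13.7]
width: 0.0429
grasp_force: 59.0
clock: 25.95
eef_pos: [0.503, 0.1465, 0.1614]
orientation: [-0.109, 0.994, -0.0, 0.001]
force: [-7.8, -2.7, 21.9]
width: 0.0421
grasp_force: 61.8
clock: 26.25
eef_pos: [0.5031, 0.1464, 0.1596]
orientation: [-0.109, 0.994, -0.0, 0.001]
force: [-8.1, -2.5, 22.3]
width: 0.0423
grasp_force: 63.6
[0.50310874 0.14637909 0.15961352]
```

```bash
cat > sl.py <<'E'
from h import *
b=vision.capture('wrist')[:,:,::-1]; cv2.imwrite('w15.png',b)
h=cv2.cvtColor(cv2.bilateralFilter(b,5,30,3),cv2.COLOR_BGR2HSV).astype(int)
y=(h[...,1]>115)&(h[...,0]<26)
def runs(x):
    d=np.flatnonzero(np.diff(np.r_[0,x.astype(int),0])); return [(int(a),int(e-1)) for a,e in zip(d[::2],d[1::2]) if e-a>2]
print("col290",runs(y[:,290]),[int(h[v,290,2]) for v in range(250,300,3)],"col330",runs(y[:,330]))
for v in range(262,300,5): print(v,runs(y[v]),end=' ')
d=((h[...,2]<60)).astype(np.uint8); d[:260]=0;d[390:]=0;d[:,:265]=0;d[:,355:]=0
k=max(cv2.findContours(d,cv2.RETR_EXTERNAL,cv2.CHAIN_APPROX_NONE)[0],key=cv2.contourArea); print(cv2.boundingRect(k),cv2.fitEllipse(k)); print(np.mean([get_state()['eef_pos'] for _ in range(10)],0))
E
python3 sl.py
```

```text
col290 [(11, 34), (63, 72), (74, 76), (83, 94), (119, 127), (286, 316), (372, 408)] [129, 132, 136, 139, 137, 91, 86, 70, 80, 79, 79, 77, 115, 122, 121, 121, 122] col330 [(0, 150), (153, 155), (286, 314), (374, 408)]
262 [] 267 [] 272 [] 277 [] 282 [(534, 596)] 287 [(255, 368), (534, 597)] 292 [(255, 368), (530, 598)] 297 [(255, 368), (508, 524), (526, 536)] (278, 310, 68, 70) ((311.2891845703125, 344.21636962890625), (67.53897094726562, 69.09297943115234), 177.3653564453125)
[0.50313278 0.14636143 0.15963661]
```

```bash
python3 -m pendant '[0,0,9,0,1,-4.6,-1,0,0,1,0,0,0,0,1,0,0,0,0,1,0,0,0,0,1]'; python3 sl.py
```

```text
clock: 26.8
eef_pos: [0.4979, 0.1457, 0.1654]
orientation: [-0.109, 0.994, 0.0, -0.001]
force: [0.2, -0.7, -0.7]
width: 0.0426
grasp_force: 60.5
col290 [(0, 7), (29, 49), (76, 90), (95, 106), (130, 135), (150, 152), (286, 316), (372, 408)] [118, 128, 128, 129, 133, 137, 140, 98, 86, 69, 78, 77, 116, 122, 121, 121, 122] col330 [(0, 127), (129, 151), (153, 159), (164, 169), (286, 315), (374, 408)]
262 [] 267 [] 272 [] 277 [] 282 [] 287 [(255, 368), (522, 577)] 292 [(254, 368), (521, 581)] 297 [(255, 369), (521, 581)] (278, 310, 68, 70) ((311.30450439453125, 344.45794677734375), (67.32442474365234, 69.33802795410156), 179.74903869628906)
[0.497993   0.14567741 0.1656069 ]
```

```bash
python3 -m pendant '[1,-0.6,-4,0,1,1.8,0.4,-4,0,1,1.8,0.4,-4,0,1,0,0,0,0,1,0,0,0,0,1]'; python3 -m pendant '[1.6,0.4,-3.1,0,1,0,0,0,0,1,0,0,0,0,1]';python3 sl.py
```

```text
clock: 27.35
eef_pos: [0.5016, 0.1453, 0.1552]
orientation: [-0.109, 0.994, -0.001, -0.001]
force: [-8.6, -3.3, 13.8]
width: 0.0426
grasp_force: 65.7
clock: 27.65
eef_pos: [0.5025, 0.1454, 0.1525]
orientation: [-0.109, 0.994, -0.001, -0.002]
force: [-11.9, -4.4, 18.8]
width: 0.0425
grasp_force: 70.5
col290 [(13, 35), (64, 74), (77, 79), (86, 97), (122, 132), (289, 318), (373, 415)] [118, 129, 130, 130, 133, 137, 140, 141, 95, 87, 71, 80, 81, 107, 119, 117, 117] col330 [(0, 121), (124, 164), (289, 316), (374, 415)]
262 [] 267 [] 272 [] 277 [] 282 [] 287 [] 292 [(255, 367), (547, 609)] 297 [(255, 368), (546, 613)] (277, 311, 69, 69) ((311.1893615722656, 345.2857666015625), (67.73880004882812, 68.29300689697266), 96.06218719482422)
[0.50247323 0.14544369 0.15249487]
```

```bash
python3 -m pendant '[-2,-0.5,7,0,1,-3,-0.7,2,0,1,0,0,0,0,1,0.9,0.2,-3,0,1,0,0,0,0,1,0,0,0,0,1]'; python3 -m pendant '[1.6,0.4,-3.1,0,1,0,0,0,0,1,0,0,0,0,1]';python3 -m pendant '[1.6,0.4,-3.1,0,1,0,0,0,0,1,0,0,0,0,1]';python3 sl.py
```

```text
clock: 28.3
eef_pos: [0.5005, 0.1454, 0.1567]
orientation: [-0.109, 0.994, 0.0, -0.0]
force: [-0.0, 0.6, -2.0]
width: 0.0428
grasp_force: 67.5
clock: 28.6
eef_pos: [0.502, 0.1452, 0.1537]
orientation: [-0.109, 0.994, -0.001, -0.0]
force: [0.9, -3.0, -3.1]
width: 0.0425
grasp_force: 67.5
clock: 28.9
eef_pos: [0.5026, 0.1454, 0.1525]
orientation: [-0.109, 0.994, -0.001, -0.001]
force: [-6.8, -4.9, 14.3]
width: 0.0424
grasp_force: 70.5
col290 [(10, 34), (63, 73), (86, 95), (121, 130), (144, 146), (290, 318), (373, 415)] [118, 130, 130, 131, 134, 138, 141, 139, 91, 73, 74, 80, 80, 94, 118, 117, 117] col330 [(0, 119), (122, 147), (149, 155), (290, 316), (374, 415)]
262 [] 267 [] 272 [] 277 [] 282 [] 287 [] 292 [(255, 367), (547, 612)] 297 [(255, 368), (547, 614)] (277, 312, 69, 68) ((311.12353515625, 345.4913024902344), (67.50900268554688, 68.49320220947266), 92.65434265136719)
[0.50265212 0.14534159 0.15252231]
```

```bash
python3 - <<'E'
from h import *
b=cv2.imread('w15.png')
a=vision.capture("side")[165:245,205:305,::-1]; t=vision.capture("top")[225:325,195:295,::-1]
cv2.imwrite("pics/t5.png",np.hstack([cv2.resize(a,(450,360),interpolation=2),cv2.resize(b[190:430,210:410],(300,360),interpolation=2)]))
E
```

```text
(no output)
```

View pics/t5.png

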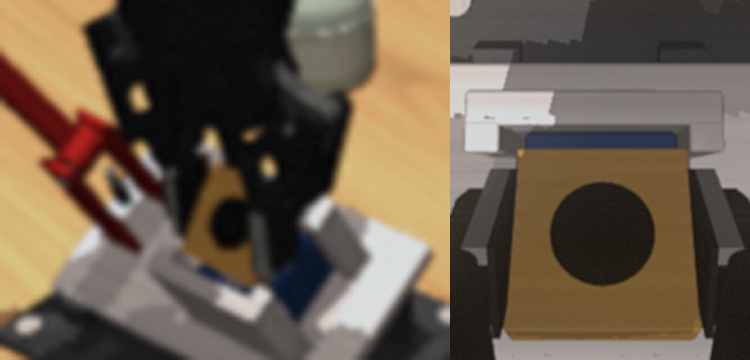

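The picture (wrist crop: brass edges at rows 150 and 332, the wider one at the +x end) shows the spacer over-tilted to about 47°, its low -x edge already touching the housing. I'll shift it -x and press gently so it rotates back.

```bash
cat > sq.py <<'E'
from h import *
import sys
def runs(x):
    d=np.flatnonzero(np.diff(np.r_[0,x.astype(int),0])); return [(int(a),int(e-1)) for a,e in zip(d[::2],d[1::2]) if e-a>8]
b=vision.capture('wrist')[:,:,::-1]; cv2.imwrite('w16.png',b)
h=cv2.cvtColor(cv2.bilateralFilter(b,5,30,3),cv2.COLOR_BGR2HSV).astype(int)
y=(h[...,1]>115)&(h[...,0]<26); col=[r for r in runs(y[:,280]) if r[0]>200]; print(col)
v1=col[0][0]
S=[]
for v in range(v1,425):
    r=[q for q in runs(y[v,235:390]|((h[v,235:390,2]<60)&(np.abs(np.arange(235,390)-311)<38)))]
    if r:
        a=max(r,key=lambda q:q[1]-q[0])
        if a[1]-a[0]>90: S.append((v,a[1]-a[0]+1))
S=np.array(S); S=S[(S[:,0]>v1+5)]; print(S[::12].tolist(),[int(h[v,280,2]) for v in range(395,430,2)])
E
python3 -m pendant '[0,0,3,0,1,-4.4,-1,0,0,1,0,0,-3,0,1,0,0,0,0,1,0,0,0,0,1]'; python3 -m pendant '[0.7,0.2,-2,0,1,0,0,0,0,1,0,0,0,0,1]';python3 -m pendant '[0.7,0.2,-2,0,1,0,0,0,0,1,0,0,0,0,1]';python3 sq.py
```

```text
clock: 29.55
eef_pos: [0.4996, 0.1446, 0.1507]
orientation: [-0.109, 0.994, -0.001, 0.0]
force: [2.0, -5.4, -0.1]
width: 0.0424
grasp_force: 68.4
clock: 29.85
eef_pos: [0.5004, 0.1448, 0.1488]
orientation: [-0.109, 0.994, -0.001, 0.0]
force: [1.8, -5.6, 0.2]
width: 0.0426
grasp_force: 69.3
clock: 30.15
eef_pos: [0.5013, 0.145, 0.1469]
orientation: [-0.109, 0.994, -0.001, 0.001]
force: [2.0, -5.4, 0.4]
width: 0.0425
grasp_force: 69.4
[(290, 330), (360, 416)]
[[296, 114], [308, 114], [324, 116], [336, 119], [348, 121], [360, 124], [372, 126], [384, 127], [396, 130], [408, 133]] [115, 115, 114, 113, 114, 115, 117, 120, 110, 102, 108, 82, 73, 99, 147, 155, 154, 154]
```

```bash
python3 -m pendant '[0.7,0.2,-2,0,1,0,0,0,0,1,0,0,0,0,1]';python3 -m pendant '[0.7,0.2,-2,0,1,0,0,0,0,1,0,0,0,0,1]';python3 -m pendant '[0.5,0.1,-2,0,1,0,0,0,0,1,0,0,0,0,1]';python3 sq.py
```

```text
clock: 30.5
eef_pos: [0.5017, 0.1451, 0.1463]
orientation: [-0.109, 0.994, -0.001, 0.001]
force: [-2.3, -6.4, 12.5]
width: 0.0428
grasp_force: 70.2
clock: 30.8
eef_pos: [0.5019, 0.1451, 0.146]
orientation: [-0.109, 0.994, -0.001, 0.001]
force: [-8.1, -7.4, 27.8]
width: 0.0427
grasp_force: 71.5
clock: 31.1
eef_pos: [0.5024, 0.1453, 0.1456]
orientation: [-0.109, 0.994, -0.001, 0.001]
force: [-11.6, -7.5, 39.4]
width: 0.0426
grasp_force: 73.6
[(289, 330), (361, 415)]
[[295, 114], [307, 114], [322, 118], [334, 119], [346, 121], [358, 124], [370, 126], [382, 127], [394, 129], [406, 133]] [117, 116, 116, 114, 114, 115, 117, 120, 117, 107, 111, 76, 73, 104, 148, 156, 155, 154]
```

```bash
python3 -m pendant '[-0.5,-0.1,2.5,0,1,0,0,0,0,1]' 20; python3 -m pendant '[0,0,0,0,-0.4,0,0,0,0,-0.4,0,0,0,0,-0.4,0,0,0,0,-0.4]'; python3 -m pendant '[0,0,10,0,-0.4,-4,-1,20,0,-0.4,0,0,25,0,-0.4,0,0,20,0,-0.4,0,0,0,0,-0.4,0,0,0,0,-0.4,0,0,0,0,-0.4]'; cat > chk.py <<'E'
from h import *
import sys
z=float(sys.argv[1])/1000
b=vision.capture('wrist')[:,:,::-1]; c=cam("wrist"); cv2.imwrite('w17.png',b); h=cv2.cvtColor(cv2.bilateralFilter(b,5,30,3),cv2.COLOR_BGR2HSV).astype(int)
Rp,o=pk([.5270,.1510],.2198)
P=np.array([(x,y,z) for x in(-.022,.022) for y in(-.022,.022)]); print("pred",proj(c,P@Rp.T+o).round(1).tolist())
W=np.array([(x,0,.052) for x in(-.033,-.024,.024,.033)]); print("walls",proj(c,W@Rp.T+o)[:,1].round(1))
p=proj(c,np.array([[0,0,z]])@Rp.T+o)[0]; r=int(55)
m=(h[...,1]>100)&(h[...,0]<28)|(h[...,2]<50); q=np.zeros(m.shape,np.uint8); s=(slice(int(p[1])-r,int(p[1])+r),slice(int(p[0])-r,int(p[0])+r)); q[s]=m[s]; q=cv2.morphologyEx(q,cv2.MORPH_OPEN,np.ones((9,9)))
k=max(cv2.findContours(q,cv2.RETR_EXTERNAL,cv2.CHAIN_APPROX_NONE)[0],key=cv2.contourArea); print(cv2.boundingRect(k),cv2.minAreaRect(k))
d=np.zeros(m.shape,np.uint8); d[s]=((h[...,2]<50))[s]; d=cv2.morphologyEx(d,cv2.MORPH_OPEN,np.ones((7,7)))
for k in cv2.findContours(d,cv2.RETR_EXTERNAL,cv2.CHAIN_APPROX_NONE)[0]:
    if cv2.contourArea(k)>400: print("hole",cv2.fitEllipse(k))
u=int(p[0]); print([(v,*h[v,u-28].tolist()) for v in range(int(p[1])-64,int(p[1])+66,4)])
print(np.mean([get_state()['eef_pos'] for _ in range(10)],0))
E
python3 chk.py 46
```

```text
clock: 31.35
eef_pos: [0.5022, 0.1452, 0.1459]
orientation: [-0.109, 0.994, -0.001, 0.001]
force: [-6.9, -7.7, 22.2]
width: 0.0425
grasp_force: 71.6
clock: 31.75
eef_pos: [0.5017, 0.1463, 0.1429]
orientation: [-0.11, 0.994, 0.0, -0.0]
force: [-0.7, 0.1, 0.9]
width: 0.0598
grasp_force: 0.0
clock: 32.45
eef_pos: [0.4973, 0.1449, 0.2175]
orientation: [-0.109, 0.994, 0.0, -0.001]
force: [0.8, -0.4, 0.2]
width: 0.0595
grasp_force: 0.0
pred [[267.6, 240.4], [348.0, 240.3], [266.3, 322.4], [349.3, 322.2]]
walls [218.4 234.8 326.7 344.7]
(269, 237, 81, 81) ((309.0, 277.0), (80.0, 80.0), 90.0)
hole ((309.310546875, 276.30841064453125), (43.25925064086914, 43.49929428100586), 46.0683708190918)
[(216, 10, 21, 110), (220, 9, 19, 175), (224, 7, 19, 177), (228, 23, 6, 178), (232, 110, 4, 182), (236, 14, 55, 97), (240, 18, 141, 175), (244, 18, 141, 174), (248, 18, 141, 170), (252, 17, 130, 112), (256, 17, 131, 111), (260, 17, 130, 112), (264, 18, 132, 112), (268, 17, 129, 111), (272, 17, 136, 131), (276, 17, 135, 132), (280, 17, 136, 133), (284, 17, 135, 134), (288, 17, 135, 134), (292, 17, 138, 135), (296, 17, 137, 138), (300, 18, 134, 137), (304, 17, 135, 134), (308, 17, 133, 136), (312, 17, 133, 134), (316, 18, 128, 131), (320, 9, 22, 117), (324, 13, 25, 71), (328, 8, 21, 133), (332, 9, 19, 135), (336, 8, 20, 141), (340, 8, 19, 148), (344, 6, 19, 135)]
[0.49720621 0.14482039 0.21728885]
```

The spacer lies flat and square: 81x81 px against 81x82 predicted, 2 mm off centre towards -x, which is in tolerance. Now the disc.

```bash
python3 -m pendant '[9,-37,0,0,-0.4,9,-37,0,0,-0.4,9,-37,0,0,-0.4,9,-37,0,0,-0.4,9,-37,0,0,-0.4,9,-37,0,0,-0.4,9,-37,0,0,-0.4,9,-37,0,0,-0.4,9,-37,0,0,-0.4,9,-37,0,0,-0.4,9,-38,0,0,-0.4,8,-38,0,0,-0.4]' 20; python3 -m pendant '[0,0,0,0,-0.4,0,0,0,0,-0.4,0,0,0,0,-0.4]'; python3 - <<'E'
from h import *
b=vision.capture('wrist')[:,:,::-1]; c=cam("wrist"); cv2.imwrite('wd.png',b); h=cv2.cvtColor(cv2.bilateralFilter(b,5,30,3),cv2.COLOR_BGR2HSV).astype(int)
p=proj(c,np.array([[.6066,-.3027,.012]]))[0];print(p)
m=((h[...,1]<60)&(h[...,2]>70)).astype(np.uint8); m[370:]=0
for k in cv2.findContours(m,cv2.RETR_EXTERNAL,cv2.CHAIN_APPROX_NONE)[0]:
    if cv2.contourArea(k)>1000:
        e=cv2.fitEllipse(k); print(cv2.contourArea(k),e,ray(c,e[0],.012),ray(c,e[0],.009))
print(np.mean([get_state()['eef_pos'] for _ in range(10)],0),2*np.degrees(np.arctan2(*get_state()['orientation'][[1,0]])),get_state()["joint_positions"].round(2))
E
```

```text
clock: 33.7
eef_pos: [0.6047, -0.3023, 0.2169]
orientation: [-0.109, 0.994, 0.001, -0.001]
force: [0.3, 0.2, 0.7]
width: 0.0596
grasp_force: 0.0
clock: 34.0
eef_pos: [0.6045, -0.2999, 0.2175]
orientation: [-0.11, 0.994, 0.001, -0.001]
force: [-0.6, 0.9, 0.2]
width: 0.0597
grasp_force: 0.0
[303.9838112  227.17799007]
2734.0 ((305.83477783203125, 227.21432495117188), (58.346683502197266, 59.739219665527344), 101.03126525878906) [ 0.60634212 -0.30142036  0.012     ] [ 0.60723213 -0.30125689  0.009     ]
[ 0.604606   -0.29966008  0.21788324] 192.6297027558746 [-0.55  0.62  0.25  1.2   0.   -0.77]
```

```bash
python3 -m pendant '[1.7,-1.7,-40,0,-0.4,0,0,-40,0,-0.4,0,0,-35,0,-0.4,0,0,-20,0,-0.4,0,0,-6,0,-0.4,0,0,0,0,-0.4,0,0,0,0,1,0,0,0,0,1,0,0,0,0,1,0,0,0,0,1,0,0,0,0,1]' 30
python3 -m pendant '[0,0,0,0,1,0,0,5,0,1,0,0,15,0,1,0,0,40,0,1,0,0,40,0,1,0,0,30,0,1,0,0,0,0,1]'
python3 - <<'E'
from h import *
b=vision.capture('wrist')[:,:,::-1]; cv2.imwrite('wd2.png',b); h=cv2.cvtColor(cv2.bilateralFilter(b,5,30,3),cv2.COLOR_BGR2HSV).astype(int)
m=((h[...,1]<60)&(h[...,2]>70)).astype(np.uint8); m[:250]=0; m[425:]=0; m[:,:235]=0;m[:,385:]=0
k=max(cv2.findContours(m,cv2.RETR_EXTERNAL,cv2.CHAIN_APPROX_NONE)[0],key=cv2.contourArea); print(cv2.boundingRect(k),cv2.fitEllipse(k))
print([(v,*h[v,311].tolist()) for v in range(255,420,5)])
E
```

```text
clock: 35.15
eef_pos: [0.608, -0.3033, 0.0797]
orientation: [-0.109, 0.994, -0.001, 0.002]
force: [0.2, 1.8, 6.5]
width: 0.0413
grasp_force: 30.9
clock: 35.85
eef_pos: [0.609, -0.3044, 0.2138]
orientation: [-0.109, 0.994, -0.003, 0.004]
force: [0.4, -0.1, -1.4]
width: 0.0414
grasp_force: 30.7
(257, 274, 109, 100) ((311.35113525390625, 323.79718017578125), (98.20384979248047, 109.65968322753906), 90.97278594970703)
[(255, 15, 119, 118), (260, 15, 117, 116), (265, 15, 49, 62), (270, 15, 43, 60), (275, 15, 29, 87), (280, 15, 29, 89), (285, 15, 29, 88), (290, 13, 26, 87), (295, 17, 26, 88), (300, 11, 23, 89), (305, 13, 26, 88), (310, 13, 26, 89), (315, 11, 24, 86), (320, 15, 24, 84), (325, 15, 24, 86), (330, 15, 23, 87), (335, 17, 27, 86), (340, 15, 24, 85), (345, 13, 26, 87), (350, 13, 26, 87), (355, 13, 27, 86), (360, 12, 29, 89), (365, 14, 26, 107), (370, 15, 24, 106), (375, 16, 109, 154), (380, 17, 109, 161), (385, 19, 105, 161), (390, 20, 101, 161), (395, 19, 105, 161), (400, 20, 100, 161), (405, 19, 105, 160), (410, 20, 102, 160), (415, 22, 97, 160)]
```

```bash
python3 -m pendant '[-9,37,0,0,1,-9,37,0,0,1,-9,37,0,0,1,-9,37,0,0,1,-9,37,0,0,1,-9,37,0,0,1,-9,37,0,0,1,-9,37,0,0,1,-9,37,0,0,1,-9,37,0,0,1,-9,38,0,0,1,-9,40,0,0,1]'; python3 -m pendant '[0,0,-5,0,1,0,0,-5,0,1,0,0,0,0,1,0,0,0,0,1]'; python3 -c "
from h import *
print(np.mean([get_state()['eef_pos'] for _ in range(10)],0),2*np.degrees(np.arctan2(*get_state()['orientation'][[1,0]])))"
```

```text
clock: 37.1
eef_pos: [0.497, 0.1462, 0.2059]
orientation: [-0.109, 0.994, -0.0, -0.001]
force: [1.2, 0.2, -0.6]
width: 0.0414
grasp_force: 30.7
clock: 37.5
eef_pos: [0.4985, 0.144, 0.1967]
orientation: [-0.108, 0.994, -0.0, -0.001]
force: [0.1, 0.8, -0.9]
width: 0.0411
grasp_force: 30.8
[0.49850555 0.14400827 0.19670172] 192.4529295334171
```

```bash
python3 -m pendant '[0,0.6,-10,0,1,0,0,-9,0,1,0,0,0,0,1,0,0,0,0,1]'; python3 -m pendant '[0.9,0.2,-1.8,0,1,0,0,0,0,1,0,0,0,0,1]';python3 -m pendant '[0.9,0.2,-1.8,0,1,0,0,0,0,1,0,0,0,0,1]';python3 -m pendant '[0.9,0.2,-1.8,0,1,0,0,0,0,1,0,0,0,0,1]'
```

```text
clock: 37.9
eef_pos: [0.4983, 0.1455, 0.1779]
orientation: [-0.109, 0.994, 0.0, -0.001]
force: [1.0, -0.3, -0.6]
width: 0.0418
grasp_force: 30.8
clock: 38.2
eef_pos: [0.4997, 0.1461, 0.1768]
orientation: [-0.109, 0.994, 0.0, 0.0]
force: [0.3, -0.1, -1.5]
width: 0.0414
grasp_force: 30.8
clock: 38.5
eef_pos: [0.5005, 0.1462, 0.1748]
orientation: [-0.109, 0.994, 0.0, -0.0]
force: [0.4, 0.1, -1.3]
width: 0.0413
grasp_force: 30.8
clock: 38.8
eef_pos: [0.5009, 0.1463, 0.173]
orientation: [-0.109, 0.994, -0.0, -0.0]
force: [-2.5, -0.7, 2.6]
width: 0.0416
grasp_force: 31.1
```

```bash
python3 -m pendant '[0.6,0.1,-1.7,0,1,0,0,0,0,1]';python3 -m pendant '[0.6,0.1,-1.7,0,1,0,0,0,0,1]';python3 -m pendant '[0.6,0.1,-1.7,0,1,0,0,0,0,1]';python3 -m pendant '[0.6,0.1,-1.7,0,1,0,0,0,0,1]'; cat > dk.py <<'E'
from h import *
b=vision.capture('wrist')[:,:,::-1]; cv2.imwrite('wd3.png',b); h=cv2.cvtColor(cv2.bilateralFilter(b,5,30,3),cv2.COLOR_BGR2HSV).astype(int)
print([(v,*h[v,311].tolist()) for v in range(252,420,4)])
g=cv2.Canny(cv2.bilateralFilter(b,7,40,5),25,60)
print("edges col300",np.flatnonzero(g[230:430,300])+230,"col322",np.flatnonzero(g[230:430,322])+230); 
for v in (290,310,330,350): print(v,np.flatnonzero(g[v,235:390])+235)
E
python3 dk.py
```

```text
clock: 39.0
eef_pos: [0.5009, 0.1464, 0.1712]
orientation: [-0.109, 0.994, -0.0, -0.001]
force: [-4.8, -0.9, 5.3]
width: 0.0415
grasp_force: 32.1
clock: 39.2
eef_pos: [0.5013, 0.1464, 0.1695]
orientation: [-0.109, 0.994, -0.0, -0.001]
force: [-6.4, -1.9, 6.9]
width: 0.0415
grasp_force: 34.0
clock: 39.4
eef_pos: [0.5019, 0.1464, 0.1678]
orientation: [-0.109, 0.994, -0.0, -0.001]
force: [-5.8, -2.3, 5.8]
width: 0.0414
grasp_force: 35.9
clock: 39.6
eef_pos: [0.5026, 0.1467, 0.1661]
orientation: [-0.109, 0.994, 0.0, -0.001]
force: [-5.0, -0.3, 5.8]
width: 0.0414
grasp_force: 38.1
[(252, 10, 18, 127), (256, 7, 18, 131), (260, 10, 21, 72), (264, 11, 19, 108), (268, 11, 17, 120), (272, 13, 19, 121), (276, 13, 19, 119), (280, 11, 17, 119), (284, 11, 17, 120), (288, 15, 17, 121), (292, 11, 17, 121), (296, 11, 17, 120), (300, 11, 17, 121), (304, 13, 19, 121), (308, 13, 20, 117), (312, 13, 20, 115), (316, 11, 18, 116), (320, 11, 17, 118), (324, 13, 19, 118), (328, 15, 18, 116), (332, 15, 18, 115), (336, 11, 18, 115), (340, 10, 20, 115), (344, 13, 20, 116), (348, 11, 18, 115), (352, 13, 20, 113), (356, 13, 20, 116), (360, 13, 20, 117), (364, 13, 20, 115), (368, 15, 22, 114), (372, 13, 20, 114), (376, 10, 22, 105), (380, 13, 24, 73), (384, 10, 21, 146), (388, 6, 17, 147), (392, 8, 19, 149), (396, 10, 20, 154), (400, 8, 18, 159), (404, 9, 21, 155), (408, 7, 22, 151), (412, 9, 22, 153), (416, 19, 78, 176)]
edges col300 [259 265 355 367 375 382 404 416] col322 [237 259 265 375 382 404 416]
290 [239 255 264 274 287 358 361]
310 [235 249 256 346 358 367 374 388]
330 [243 256 367 380]
350 [237 258 263 264 364 386]
```

```bash
python3 -m pendant '[0.6,0.1,-1.7,0,1,0,0,0,0,1]';python3 -m pendant '[0.5,0.1,-1.5,0,1,0,0,0,0,1]';python3 -m pendant '[0.4,0.1,-1,0,1,0,0,0,0,1]'; python3 dk.py | tail -5; python3 -c "
from h import *
print(np.mean([get_state()['eef_pos'] for _ in range(10)],0))"
```

```text
clock: 39.85
eef_pos: [0.5032, 0.1468, 0.1645]
orientation: [-0.109, 0.994, 0.0, -0.001]
force: [-5.8, -1.4, 6.9]
width: 0.0416
grasp_force: 39.8
clock: 40.05
eef_pos: [0.5041, 0.1469, 0.1632]
orientation: [-0.109, 0.994, 0.0, -0.001]
force: [-5.1, -0.6, 6.5]
width: 0.0417
grasp_force: 41.1
clock: 40.25
eef_pos: [0.5046, 0.1472, 0.1624]
orientation: [-0.11, 0.994, 0.0, -0.0]
force: [-5.3, 0.1, 6.9]
width: 0.0416
grasp_force: 42.0
edges col300 [257 260 352 365 373 384 418] col322 [257 260 373 384 418]
290 [238 253 260 261 274 275 285 286 364]
310 [235 249 256 351 352 353 354 367 374 388]
330 [243 256 367 380]
350 [237 258 265 358 364 386]
[0.50463232 0.1471129  0.16243029]
```

```bash
python3 - <<'E'
import numpy as np
from scipy.optimize import least_squares
for v1,v2,w in((259,373.5,111.5),(257,373.5,111.5),(259,383,111.5),(260,373.5,112.5),(259,376,112)):
    def f(p):
        y,Z,ph=p; v=lambda s:238.8+408.5*(y+s*np.cos(ph))/(Z+s*np.sin(ph)); return [v(-.022)-v1,v(.022)-v2,408.5*.044/Z-w]
    for p0 in(-.4,.3):
        r=least_squares(f,[.03,.15,p0],x_scale=[.01,.1,.1]); y,Z,ph=r.x; print((v1,v2,w),np.round(r.x,4),r.cost.round(3),"tilt",round(18.4-np.degrees(ph),1),"top rel tcp",round(-82.9+949*y+316*Z,1),round(70.1+316*y-949*Z,1))
E
```

```text
(259, 373.5, 111.5) [ 0.0299  0.1607 -0.1874] 0.169 tilt 29.1 top rel tcp -3.7 -73.0
(259, 373.5, 111.5) [ 0.0299  0.1607 -0.1874] 0.169 tilt 29.1 top rel tcp -3.7 -73.0
(257, 373.5, 111.5) [ 0.0293  0.1597 -0.1851] 1.546 tilt 29.0 top rel tcp -4.6 -72.2
(257, 373.5, 111.5) [ 0.0293  0.1597 -0.1851] 1.546 tilt 29.0 top rel tcp -4.6 -72.2
(259, 383, 111.5) [ 0.0309  0.1564 -0.1988] 17.319 tilt 29.8 top rel tcp -4.2 -68.5
(259, 383, 111.5) [ 0.0309  0.1564 -0.1988] 17.319 tilt 29.8 top rel tcp -4.2 -68.5
(260, 373.5, 112.5) [ 0.0295  0.1598 -0.3228] 0.0 tilt 36.9 top rel tcp -4.4 -72.2
(260, 373.5, 112.5) [ 0.0303  0.1598 -0.0543] 0.0 tilt 21.5 top rel tcp -3.6 -71.9
(259, 376, 112) [ 0.0301  0.1591 -0.1904] 1.423 tilt 29.3 top rel tcp -4.1 -71.4
(259, 376, 112) [ 0.0301  0.1591 -0.1904] 1.423 tilt 29.3 top rel tcp -4.1 -71.4
```

```bash
python3 -m pendant '[0.5,0.1,-1.5,0,1,0,0,0,0,1]';python3 -m pendant '[0.4,0.1,-1.2,0,1,0,0,0,0,1]';python3 dk.py | tail -5
```

```text
clock: 40.5
eef_pos: [0.5054, 0.1473, 0.1612]
orientation: [-0.11, 0.994, 0.0, -0.0]
force: [-5.1, -1.0, 8.2]
width: 0.0416
grasp_force: 43.2
clock: 40.7
eef_pos: [0.5061, 0.1475, 0.1604]
orientation: [-0.109, 0.994, 0.0, 0.0]
force: [-5.9, -0.2, 9.6]
width: 0.0417
grasp_force: 46.7
edges col300 [255 258 349 363 371 384 418] col322 [255 372 384 418]
290 [236 252 258 277 278 279 280 281 365]
310 [235 249 255 368 374 387]
330 [243 256 367 380]
350 [237 258 266 297 298 299 304 305 306 357 358 364 386]
```

```bash
python3 - <<'E'
from h import *
c=cam("wrist");Rp,o=pk([.5270,.1510],.2198)
print(proj(c,np.array([(.024,0,.052),(.033,0,.052),(-.024,0,.052),(.022,0,.058),(-.022,0,.058),(.020,0,.058),(-.024,0,.058),(.022,0,.046)])@Rp.T+o)[:,1].round(1))
b=cv2.imread('wd3.png');h=cv2.cvtColor(cv2.bilateralFilter(b,5,30,3),cv2.COLOR_BGR2HSV).astype(int)
print([(v,*h[v,311].tolist()) for v in range(226,262,3)],[(v,*h[v,311].tolist()) for v in range(364,425,3)])
print(np.mean([get_state()['eef_pos'] for _ in range(10)],0))
E
```

```text
[383.1 408.4 256.  380.4 259.3 374.6 254.  374.9]
[(226, 10, 19, 122), (229, 7, 19, 124), (232, 8, 17, 121), (235, 8, 18, 112), (238, 8, 17, 121), (241, 8, 17, 120), (244, 4, 17, 123), (247, 10, 18, 126), (250, 7, 18, 130), (253, 7, 18, 130), (256, 11, 19, 105), (259, 13, 16, 110)] [(364, 15, 17, 117), (367, 11, 17, 118), (370, 11, 17, 118), (373, 15, 21, 99), (376, 9, 25, 72), (379, 9, 25, 71), (382, 9, 24, 74), (385, 9, 19, 137), (388, 8, 19, 149), (391, 9, 17, 147), (394, 8, 19, 150), (397, 10, 20, 153), (400, 8, 19, 158), (403, 8, 19, 161), (406, 10, 20, 155), (409, 9, 22, 150), (412, 8, 20, 153), (415, 9, 22, 151), (418, 20, 83, 179), (421, 21, 97, 192), (424, 21, 97, 191)]
[0.50610928 0.14748849 0.16039569]
```

```bash
python3 -m pendant '[0,0,0,0,-0.4,0,0,0,0,-0.4,0,0,0,0,-0.4,0,0,0,0,-0.4]'; python3 -m pendant '[0,0,10,0,-0.4,-4,-1,20,0,-0.4,0,0,25,0,-0.4,0,0,0,0,-0.4,0,0,0,0,-0.4,0,0,0,0,-0.4]'; python3 - <<'E'
from h import *
b=vision.capture('wrist')[:,:,::-1]; c=cam("wrist"); cv2.imwrite('wd4.png',b); np.savez('wd4.npz',*c)
Rp,o=pk([.5270,.1510],.2198); h=cv2.cvtColor(cv2.bilateralFilter(b,5,30,3),cv2.COLOR_BGR2HSV).astype(int)
th=np.linspace(0,2*np.pi,60); 
for px in (-2,0):
    q=proj(c,np.c_[px/1000+.022*np.cos(th),.022*np.sin(th),.058+0*th]@Rp.T+o); print("pred",px,q.min(0).round(1),q.max(0).round(1))
print("walls",proj(c,np.array([(x,0,.052) for x in(-.033,-.024,.024,.033)])@Rp.T+o)[:,1].round(1))
g=cv2.Canny(cv2.bilateralFilter(b,7,40,5),20,50); u=311
for uu in (300,311,322): print("col",uu,np.flatnonzero(g[200:400,uu])+200)
for v in (255,270,285): print(v,np.flatnonzero(g[v,240:380])+240)
print([(v,*h[v,305].tolist()) for v in range(205,350,4)])
print(np.mean([get_state()['eef_pos'] for _ in range(10)],0))
E
```

```text
clock: 41.15
eef_pos: [0.5064, 0.1473, 0.1591]
orientation: [-0.109, 0.994, 0.0, 0.0]
force: [-1.2, -1.0, -0.4]
width: 0.0597
grasp_force: 0.0
clock: 41.75
eef_pos: [0.5018, 0.1462, 0.2137]
orientation: [-0.109, 0.994, 0.0, -0.001]
force: [-0.2, -0.0, -0.5]
width: 0.06
grasp_force: 0.0
pred -2 [262.6 226.5] [350.9 314.6]
pred 0 [262.5 230.3] [350.9 318.8]
walls [211.9 228.7 322.6 341. ]
col 300 [205 227 297 298 299 300 301 302 303 311 314 319 322 361]
col 311 [205 226 312 313 319 322 361]
col 322 [205 227 296 297 311 314 319 322 361]
255 [252 267 271 274 339 340 344 345 346]
270 [252 266 269 356]
285 [242 243 247 259 266 271 340 341 357]
[(205, 5, 20, 77), (209, 10, 21, 109), (213, 4, 19, 105), (217, 8, 19, 108), (221, 8, 18, 112), (225, 7, 20, 116), (229, 13, 19, 93), (233, 11, 21, 95), (237, 13, 19, 96), (241, 9, 19, 96), (245, 11, 21, 97), (249, 13, 18, 98), (253, 15, 20, 100), (257, 13, 18, 99), (261, 13, 18, 100), (265, 13, 18, 98), (269, 13, 19, 96), (273, 13, 18, 98), (277, 11, 20, 100), (281, 13, 18, 100), (285, 13, 18, 99), (289, 13, 18, 100), (293, 13, 18, 101), (297, 15, 24, 43), (301, 18, 30, 43), (305, 10, 22, 70), (309, 13, 19, 121), (313, 16, 66, 104), (317, 10, 20, 115), (321, 9, 26, 69), (325, 6, 19, 133), (329, 9, 19, 133), (333, 8, 20, 140), (337, 8, 19, 145), (341, 8, 21, 134), (345, 8, 22, 139), (349, 9, 18, 139)]
[0.5015254  0.14619581 0.21341861]
```

```bash
python3 -m pendant '[0,-0.5,0,0,1,0,0,0,0,1,0,0,0,0,1,0,0,-10,0,1,0,0,-15,0,1,0,0,-5,0,1,0,0,0,0,1,0,0,0,0,1]' 20; for i in 1 2; do python3 -m pendant '[0,0,-2,0,1,0,0,0,0,1]' | egrep "eef|force|width"; done; python3 -m pendant '[0,0,-2,0,1,0,0,0,0,1]' | egrep "eef|force"; python3 -m pendant '[0,0,-2,0,1,0,0,0,0,1]' | egrep "eef|force"
```

```text
clock: 42.6
eef_pos: [0.5022, 0.1458, 0.1843]
orientation: [-0.109, 0.994, 0.0, -0.0]
force: [0.4, 0.6, 0.1]
width: -0.0004
grasp_force: 0.0
eef_pos: [0.5024, 0.1459, 0.1826]
force: [0.4, 0.4, 0.1]
width: -0.0
grasp_force: 0.0
eef_pos: [0.5022, 0.1458, 0.1803]
force: [-0.5, 1.0, -0.4]
width: 0.0001
grasp_force: 0.0
eef_pos: [0.502, 0.1458, 0.1781]
force: [0.1, 0.6, -0.2]
grasp_force: 0.0
eef_pos: [0.502, 0.1458, 0.176]
force: [1.0, -0.5, 1.0]
grasp_force: 0.0
```

```bash
python3 -m pendant '[0,0,-1.5,0,1,0,0,0,0,1]' | egrep "eef|force";python3 -m pendant '[0,0,-1.5,0,1,0,0,0,0,1]' | egrep "eef|force"; python3 -m pendant '[0,0,-1.5,0,1,0,0,0,0,1]' | egrep "eef|force"
```

```text
eef_pos: [0.502, 0.1458, 0.1746]
force: [-0.8, -0.5, -0.8]
grasp_force: 0.0
eef_pos: [0.5024, 0.1458, 0.1738]
force: [-0.8, -1.4, 2.9]
grasp_force: 1.7
eef_pos: [0.5024, 0.1459, 0.1736]
force: [-4.1, -0.1, 12.2]
grasp_force: 6.6
```

```bash
python3 -m pendant '[0,0,8,0,1,-20.5,-4.6,0,0,1,0,0,-6,0,1,0,0,-4,0,1,0,0,0,0,1,0,0,0,0,1]'| egrep "eef|force"; for i in 1; do python3 -m pendant '[0,0,-3,0,1,0,0,0,0,1]' | egrep "eef|force";done; python3 -m pendant '[0,0,-1.5,0,1,0,0,0,0,1]' | egrep "eef|force"; python3 -m pendant '[0,0,-1.5,0,1,0,0,0,0,1]' | egrep "eef|force"; python3 -m pendant '[0,0,-1.5,0,1,0,0,0,0,1]' | egrep "eef|force"
```

```text
eef_pos: [0.4821, 0.1413, 0.1695]
force: [-0.2, -0.2, 0.8]
grasp_force: 0.0
eef_pos: [0.4818, 0.1412, 0.1665]
force: [-0.7, -0.1, -1.1]
grasp_force: 0.0
eef_pos: [0.4816, 0.1412, 0.1651]
force: [0.2, -0.5, 0.4]
grasp_force: 0.0
eef_pos: [0.4816, 0.1412, 0.1637]
force: [0.0, -0.4, 0.4]
grasp_force: 0.0
eef_pos: [0.4818, 0.1413, 0.1627]
force: [-0.8, 0.2, 2.9]
grasp_force: 1.2
```

Both probe contacts (20.9 mm apart, 11.1 mm height difference, slope exactly 28°) show the disc flat at the right height. Next is the clamp: go over its tip to the +y side and push towards -y.

```bash
python3 -m pendant '[0,0,30,0,1,0,0,40,0,1,0,0,40,0,1,0,0,30,0,1,-14,35,0,0,1,-14,35,0,0,1,-14,35,0,0,1,-14,36,0,0,1,0,0,0,0,1,0,0,0,0,1]'; python3 -m pendant '[0,0,-30,0,1,0,0,-25,0,1,0,0,-13,0,1,0,0,0,0,1,0,0,0,0,1]'; python3 -c "
from h import *
p=np.mean([get_state()['eef_pos'] for _ in range(10)],0); d=p[:2]-[.527,.151]; print(p,'xf',d@[.976,.218],'yf',d@[-.218,.976])"
```

```text
clock: 46.4
eef_pos: [0.4253, 0.2827, 0.3021]
orientation: [-0.11, 0.994, -0.0, -0.0]
force: [0.1, 0.4, -0.8]
width: -0.0001
grasp_force: 0.0
clock: 46.9
eef_pos: [0.4261, 0.2813, 0.2346]
orientation: [-0.109, 0.994, -0.0, -0.0]
force: [-0.9, 1.0, -0.4]
width: -0.0001
grasp_force: 0.0
[0.42609745 0.28127634 0.23455229] xf -0.07008064286604479 yf 0.14914646130672177
```

```bash
python3 -m pendant '[1.7,-7.8,0,0,1,1.7,-7.8,0,0,1,1.7,-7.8,0,0,1,1.7,-7.8,0,0,1,1.7,-7.8,0,0,1]'; python3 -m pendant '[1.7,-7.8,0,0,1,1.7,-7.8,0,0,1,1.7,-7.8,0,0,1,1.7,-7.8,0,0,1]';  python3 -m pendant '[1.7,-7.8,0,0,1,1.7,-7.8,0,0,1,1.7,-7.8,0,0,1]'
```

```text
clock: 47.4
eef_pos: [0.4343, 0.243, 0.2358]
orientation: [-0.109, 0.994, 0.001, 0.001]
force: [-5.9, 2.4, 12.6]
width: -0.0006
grasp_force: 7.7
clock: 47.8
eef_pos: [0.4412, 0.2112, 0.2341]
orientation: [-0.109, 0.994, -0.0, 0.0]
force: [-0.3, 2.7, -0.5]
width: 0.0001
grasp_force: 1.1
clock: 48.1
eef_pos: [0.446, 0.1874, 0.234]
orientation: [-0.109, 0.994, -0.001, -0.0]
force: [-0.8, 0.7, -0.5]
width: 0.0
grasp_force: 0.1
```

```bash
python3 -m pendant '[0,0,0,0,1,0,0,0,0,1,0,0,0,0,1,0,0,0,0,1,0,0,0,0,1,0,0,30,0,1,0,0,30,0,1,-30,0,10,0,1,-30,0,0,0,1,-30,0,0,0,1,0,0,0,0,1,0,0,0,0,1]'; python3 - <<'E'
from h import *
Rp,o=pk([.5270,.1510],.2198); 
for n in ("side","top"):
    c=cam(n); im=vision.capture(n)[:,:,::-1]; cv2.imwrite(f"e_{n}.png",im); h=cv2.cvtColor(im,cv2.COLOR_BGR2HSV).astype(int)
    H=proj(c,np.array([[0,.090,.066]])@Rp.T+o)[0]
    for a in (0,.08,-.06,.4,1.85): print(n,a,"tip",proj(c,np.array([[0,.09-.1*np.cos(a),.066+.1*np.sin(a)]])@Rp.T+o)[0].round(1),end=" ")
    m=((h[...,0]<8)|(h[...,0]>172))&(h[...,1]>150)&(h[...,2]>40); z=np.zeros(m.shape,np.uint8); u,v=H.astype(int); z[v-70:v+70,u-60:u+80]=m[v-70:v+70,u-60:u+80]
    k=max(cv2.findContours(z,cv2.RETR_EXTERNAL,cv2.CHAIN_APPROX_NONE)[0],key=cv2.contourArea)
    print("\nhinge",H.round(1),"red box",cv2.boundingRect(k),"axis",np.round(cv2.fitLine(k,2,0,.01,.01).ravel(),2))
    mb=z[...]; ys,xs=np.nonzero(z); i=xs.argmax(); print("rightmost",xs[i],ys[i])
E
```

```text
clock: 49.3
eef_pos: [0.3559, 0.1888, 0.3046]
orientation: [-0.11, 0.994, 0.0, 0.001]
force: [-0.5, 0.6, -0.2]
width: -0.0002
grasp_force: 0.0
side 0 tip [257.6 214. ] side 0.08 tip [255.9 211.9] side -0.06 tip [258.7 215.4] side 0.4 tip [246.6 202.7] side 1.85 tip [189.5 166.9] 
hinge [222.  197.2] red box (215, 190, 39, 30) axis [  0.92   0.4  231.78 205.49]
rightmost 253 209
top 0 tip [251.4 274.1] top 0.08 tip [251.2 275.4] top -0.06 tip [251.4 273.1] top 0.4 tip [247.4 281.6] top 1.85 tip [185.5 306.9] 
hinge [204.  285.5] red box (199, 268, 49, 27) axis [ 1.0000e+00 -9.0000e-02  2.1947e+02  2.8037e+02]
rightmost 247 277
```

```bash
python3 -m pendant '[0,0,0,0,1,0,0,0,0,1,0,0,0,0,1,0,0,0,0,1,0,0,0,0,1,0,0,0,0,1,0,0,0,0,1,0,0,0,0,1]' | head -1; python3 - <<'E'
from h import *
Rp,o=pk([.5270,.1510],.2198); c=cam("side"); cw=cam("wrist")
a=cv2.imread("e_side.png"); im=vision.capture("side")[:,:,::-1]; d=np.abs(im.astype(int)-a).max(2)[170:250,190:300]; print("changed",(d>40).sum())
h=cv2.cvtColor(im,cv2.COLOR_BGR2HSV).astype(int); m=((h[...,0]<8)|(h[...,0]>172))&(h[...,1]>150)&(h[...,2]>40)
# arm centre line between 35 and 75 mm from hinge: mean red row per column vs model
for A in (-.06,0,.08,.2):
    r=[]
    for s in np.arange(.03,.08,.005):
        p=proj(c,np.array([[0,.09-s*np.cos(A),.066+s*np.sin(A)]])@Rp.T+o)[0]; v=np.flatnonzero(m[170:240,int(round(p[0]))])+170
        if len(v): r.append(v.mean()-p[1])
    print(A,np.round(r,1))
E
```

```text
clock: 50.2
changed 0
-0.06 [ 2.3 -0.4 -0.3 -0.2 -0.1 -0.  -0.4 -0.3 -0.3 -0.2]
0 [ 3.   2.8  0.3  0.5  0.1 -0.2 -0.1  0.1  0.7  0.9]
0.08 [3.6 2.7 0.1 1.4 0.6 0.9 1.2 0.9 0.7 1.4]
0.2 [3.8 4.1 4.1 0.8 2.3 1.7 2.1 2.5 1.9 2.3]
```

The clamp arm has stopped moving and measures about 0 rad. The robot is clear of everything, so I'm handing in.

```bash
python3 -c "
from station import job
print(job.job_done())"
```

```text
the job is handed in; nothing more can be done
None
```

I handed the job in at about 50 s with the housing, spacer and disc stacked flat in the pocket, the clamp shut on the disc at about 0 rad and the arm clear. The verdict was not shown, and I did not re-measure the bystanders at the end.

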